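Fit a driver card in the machine's card rack and lever it home

ROBOT

A 7-joint arm with a two-finger parallel gripper is mounted at the origin on the work surface. World frame = base frame: x ahead of the robot, y to its left, z up, the work surface at z = 0. Lengths are in m, angles in rad, forces in N, time in s.
With the tool pointing down it reaches from about 0.4 to 0.85 m from the base axis. Payload 4.5 kg.
Tool frame: the origin (TCP) lies midway between the tips of the shut fingers; the grasp point (between the pads) lies 19 mm behind it; z points along the fingers, y is the direction in which the jaws open and shut (so a half turn about z gives the same grasp; the last joint's range is limited). The gripper opens to 88 mm and grips with 3 to 60 N. Pads are 18 mm wide; open, the fingers measure 123 mm over their backs; the gripper's body (75 mm by 187 mm) begins 45 mm behind the grasp point.
Start: joints at [1.331, 0.689, -0.195, 1.565, 0.157, 0.902, -0.215], TCP at [0.169, -0.602, 0.208] pointing down, gripper open.
Joint ranges: [-3.01, 3.01], [-0.46, 2.08], [-1.47, 1.51], [0.13, 2.56], [-1, 4.14], [0.04, 2.09], [-2.66, 2.66]. Speed limits (rad/s): [2.57, 2.57, 3.14, 3.14, 3.14, 3.14, 3.14].

INTERFACE

Orientations are given as a unit quaternion [x, y, z, w].
In Python, from plant import r gives the robot as it stands. The module is installed in compiled form; this text tells all that it offers.
- The arm moves only by the tool carry_out, never from a script. Its argument "commands" is a list of rows, each a list of 6 numbers: the shift along the tool's x, y, z in m, then the turn, a rotation vector about the tool's x, y, z in degrees. In form: [[dx, dy, dz, wx, wy, wz], ...]. A call has 1 to 12 rows; each row is the pose to reach, as a shift and turn from the pose commanded when the call began, along the tool's axes at that moment; what a row does not reach only later rows make up. A row lasts 1/10 s, in which the tool goes at most 50 mm and 8.59 degrees, less where a joint would pass 70% of its speed; a pose out of reach is approached as far as the arm can. A call with a gripper value outside its range is refused whole. "fingers" is the closure in counts, from 0 (fully open) to 255 (shut), set as the call begins (left out, the last holds). The fingers move at their own pace and stop on an object; "grip_force" is the grip in N (left out, the last holds). Time passes only in rows, so rows that repeat a pose let the fingers close. It gives the time, the measured TCP pose, the force and the opening at its end, in the units of the state.
- r.get_state(): the state, without advancing time (a new reading comes with each control period).
- r.snapshot(name): name is "side" or "top"; returns a dict with "img" (420x560x3 uint8, blue, green, red), "intrinsics" (3x3 intrinsics, pixels), "extrinsics" (4x4, takes a point from camera to world coordinates). Camera axes: x right, y down, z forward; pixel columns grow to the right and rows downward; lengths in m; the calibration is good to about 2 mm. A picture is of the moment at which its call begins. There is no depth.
- r.finish_job(): hands the job in, once; it reports no verdict.
Trained networks look in a picture, given as the dict that the camera call returned (one of the last four; its "shot" number tells which), for a name from the list of things; names that differ only in an ending like _2 or _b are one class to them, and where a whole thing is asked for, a point or a joint stands for the part that bears it (a point fixed in the world has none). Each returns a list of dicts, best first, with "p" (0 to 1); they miss things now and then, are a little off and sometimes report something else, mostly with a low value. They report only what shows in the picture. A call takes as long as a camera call. They do not tell look-alikes from the thing itself.
- r.spot_in(picture, label): "xyz" ([x, y, z] in m, in world coordinates, good to about 4 mm: the middle of the surface that is visible of it).
- r.spot_point(picture, label): "xyz" ([x, y, z] in m, in world coordinates, good to about 4 mm: a listed point, or the origin of a listed thing).
The state is a dict: "clock": time; "q": joint angles; "qd": joint speeds; "joint_torque": joint torques, N m; "tool_pos": TCP position; "eef_rot": TCP orientation; "contact_force": force on the tool from outside, world axes, zero at the start; "moment": the same for the moment, N m; "opening": opening from 0.0 (shut) to 1.0 (fully open).
Only numpy, scipy, OpenCV 4.12 (cv2) and the standard library are available. Lean on these libraries where they do the work, as an engineer would, in place of code of your own. Each camera call takes 0.05 s, during which the arm holds its last target.

TASK

The spare driver card standing in the wooden block belongs in the one empty place of the card rack that lies on its back on the bench. With both of its black ejector levers still open, lower it into the two card guides and let it slide down gently until it rests on the connector, without shoving it; then swing both levers in flat so that they, and not the push of the hand, draw the card fully home. Do not force anything, leave the other things on the bench alone, and let go of the card.

Things in the scene. Friction and masses are not known exactly. Their poses are not given: they have to be found in the camera images.
- card_handle (a point): Centre of the steel pull handle of the card to be fitted: bar 10 mm thick (card x), 26 long (y), 12 high, on two posts. z points out of the card (up, as it stands in the block and in the rack), y along its 100 mm width. It lies 28 mm above the inner face of the aluminium panel (42 x 128 x 2.5 mm, bar 19.5 mm clear of it) and 116 mm above the plug's foot. Fits the place either way round.
- card: The whole card, about 0.25 kg; origin at the centre of the panel's inner face, axes as card_handle. Below it (-z) the green board, 2.4 mm thick, y -50 to 50, down to z -78 mm; at its foot a grey plug 8 mm thick, y -42 to 42, from z -74 to -88 mm. It stands on the plug's flat foot in the block.
- slot_mouth (a point): Centre of the empty place's opening, level with the tops of the rack's two rails (108 mm above the bench); z up, y from guide to guide. Card home: its panel lies on the rails, handle 28 mm above this point. Guide mouths flare 14 to 26 mm below it, taking a board 4 mm off; below 36 mm sprung tongues grip the board's edges: 5 to 9 N to slide it, so it does not fall.
- socket: Grey connector socket at the bottom of the empty place (21 x 92 mm, top 80 mm below the opening); origin and axes as slot_mouth. The plug meets its stiff sprung contacts when the card is 5 to 6 mm short of home (handle about 33.5 mm above slot_mouth); the last stretch takes 40 to 65 N in all, more than the contacts should be pushed with by hand, and once in it stays.
- lever_a (a joint): Black plastic ejector lever at the card's +y end, rad: 0 closed, flat over the panel; 1.0 fully open, standing up. Its pin runs along card x at y +48 mm, 5 mm below the panel's inner face. From about 0.5 to 0 its claw hooks under the rail and draws that end of the card down 5 to 6 mm, 6 to 22 N at the grip end; it stays where left, but closing lever_b can rock it back a little. Over 30 N would break it.
- lever_a_tip (a point): Point on lever_a's outer (closed: upper) face near its free end, mid-width. Closed it lies 33 mm from the pin towards the card's middle and 14.5 mm above the pin; it turns about the pin as the lever opens, upward and outward. The arm is 8 mm wide (card x), 5 mm thick, its face straight from 9 to 35 mm from the pin.
- lever_b (a joint): Black plastic ejector lever at the card's -y end, rad: 0 closed, flat over the panel; 1.0 fully open, standing up. Its pin runs along card x at y -48 mm, 5 mm below the panel's inner face. From about 0.5 to 0 its claw hooks under the rail and draws that end of the card down 5 to 6 mm, 6 to 22 N at the grip end; it stays where left, but closing lever_a can rock it back a little. Over 30 N would break it.
- lever_b_tip (a point): Point on lever_b's outer (closed: upper) face near its free end, mid-width. Closed it lies 33 mm from the pin towards the card's middle and 14.5 mm above the pin; it turns about the pin as the lever opens, upward and outward. The arm is 8 mm wide (card x), 5 mm thick, its face straight from 9 to 35 mm from the pin.
- rack: Open card rack lying on its back, fixed: 168 x 140 mm, 108 mm high, grey end plates, two aluminium rails along its x at y -59 to -70 and 59 to 70 mm. Origin: centre of its underside. Three places 46 mm apart along its x; two are filled, one is empty.
- stand: Dark wooden block 64 x 140 x 36 mm, fixed, with a slot 9.6 mm wide and 24 mm deep along its y in which the card stands at the start. Origin: centre of its underside.
- fitted_a: A card already home in the rack, fixed, same make, levers closed. Origin: centre of its panel's inner face, on the rail tops; its pull handle stands 34 mm above that.
- fitted_b: A card already home in the rack, fixed, same make, levers closed. Origin: centre of its panel's inner face, on the rail tops; its pull handle stands 34 mm above that.
- glue: White glue bottle, 48 mm across, 120 mm high, a bystander. Origin: centre of its foot.
- screwdriver: Screwdriver, 200 mm long, orange handle, lying on the bench, a bystander. Origin: under its middle.
- pyramid1: Yellow three-sided plastic finishing point, 42 mm high, 30 mm from middle to corner, a bystander. Origin: centre of its foot.
- pyramid2: Yellow three-sided plastic finishing point, 42 mm high, 30 mm from middle to corner, a bystander. Origin: centre of its foot.
Mind the look-alikes: they are no part of the job. What is shaped like the card but blue, purple or yellow is not meant.

How it is judged:
On the way:
1. the card slid down both guides, in line to 4 mm, until its plug presses on the connector (over 1 N, handle 30.5 to 38 mm above the opening), both levers still open (over 0.7 rad) (z of card_handle in the frame of slot_mouth between 0.0305 and 0.038 m and horizontal distance between card_handle and slot_mouth below 0.004 m and angle between the z axis of card_handle and the z axis of slot_mouth, either way round below 0.04 rad and angle between the y axis of card_handle and the y axis of slot_mouth, either way round below 0.04 rad and value of joint each of lever_a, lever_b above 0.7 rad and contact force between card and socket above 1 N), for 0.2 s.
At the end, for the whole second after the job is handed in: The card is fully home in the empty place: handle less than 29.8 mm above the opening (28 is home), in line to 4 mm, upright and turned true to 0.04 rad; both levers closed (below 0.03 rad); card at rest and let go (z of card_handle in the frame of slot_mouth below 0.0298 m and horizontal distance between card_handle and slot_mouth below 0.004 m and angle between the z axis of card_handle and the z axis of slot_mouth, either way round below 0.04 rad and angle between the y axis of card_handle and the y axis of slot_mouth, either way round below 0.04 rad and value of joint each of lever_a, lever_b below 0.03 rad and linear speed of card below 0.02 m/s); the robot touches nothing.
It fails at once if the card was pushed home by hand with both levers still wide open (handle less than 30 mm above the opening, levers beyond 0.75 rad) (z of card_handle in the frame of slot_mouth below 0.03 m and horizontal distance between card_handle and slot_mouth below 0.01 m and value of joint each of lever_a, lever_b above 0.75 rad).
It fails at once if a lever was forced with more than 30 N (contact force between the fingers and lever_a above 30 N or contact force between the fingers and lever_b above 30 N).
It fails at once if the card was shoved onto the connector with its levers open (contact of more than 30 N there) (contact force between card and socket above 30 N and value of joint each of lever_a, lever_b above 0.75 rad).
It fails at once if a bystander was moved by more than 30 mm (distance of any of glue, screwdriver, pyramid1, pyramid2 from where it was at the start of the episode above 0.03 m).
It also fails if it takes over 72 s, if anything falls off the work surface, if the arm or the gripper's body presses on something with over 40 N, if the wrist force passes 120 N, or if a joint passes its speed limit or range.

## Working session

There is one attempt and no reset: what is moved stays moved. The work goes in short steps, Python scripts to look and compute and a tool call to move; the robot and the scene stay as the last step left them, time stands still between calls to the robot, and variables do not carry over. Pictures are saved under pics/ and viewed, and the job is handed in when it is done.

Besides the shell and the picture viewer there is one more tool, called after "Emit:" as name(argument=value, ...), one argument or row to a line, values as JSON. carry_out: Moves the arm, as the interface text tells. Its arguments: {"type":"object","properties":{"commands":{"type":"array","items":{"type":"array","items":{"type":"number"}}},"fingers":{"type":"number"},"grip_force":{"type":"number"}},"required":["commands"]}

```bash
mkdir -p pics; cat > h.py <<'E'
import numpy as np,cv2
from plant import r
from scipy.spatial.transform import Rotation as R
def pix(s,p):
    T=np.linalg.inv(np.array(s["extrinsics"]));c=T[:3,:3]@np.array(p)+T[:3,3];u=np.array(s["intrinsics"])@c;return (u[:2]/u[2]).round(1)
def ray(s,uv,z):
    T=np.array(s["extrinsics"]);d=T[:3,:3]@np.linalg.inv(np.array(s["intrinsics"]))@np.array([uv[0],uv[1],1.]);o=T[:3,3];return o+d*(z-o[2])/d[2]
E
python3 - <<'E'
from h import *
s=r.get_state();print(s)
for n in("side","top"):
    p=r.snapshot(n);cv2.imwrite(f"pics/{n}0.png",p["img"]);print(n,p["extrinsics"],p["intrinsics"])
    for l in("card_handle","slot_mouth","card","rack","stand","fitted_a","lever_a_tip","glue","screwdriver","pyramid1","socket"):
        for f in ("point",):
            for d in r.spot_point(p,l)[:4]: print(l,np.round(d["xyz"],4),round(d["p"],2),pix(p,d["xyz"]))
E
```

```text
{'clock': 0.0, 'q': array([ 1.33079102,  0.6899764 , -0.19449957,  1.56631383,  0.15732604,
        0.90249789, -0.21510282]), 'qd': array([-0.00151366,  0.00082801,  0.00091923, -0.00016809,  0.00016241,
        0.00022008, -0.0010992 ]), 'joint_torque': array([ 1.38481823e-04, -5.27563083e+01, -1.26662850e+00, -1.53428489e+01,
       -5.25587762e-02,  6.53573268e-03,  1.84662372e-04]), 'tool_pos': array([ 0.16875063, -0.60109027,  0.2069225 ]), 'eef_rot': array([ 9.90637400e-01,  1.36516408e-01, -2.01578405e-04, -8.78323553e-04]), 'contact_force': array([ 0.52353216, -0.10415078, -0.26663668]), 'moment': array([ 0.00151984, -0.00376501,  0.02453591]), 'opening': 1.0017561164179163}
side [[-8.21030265e-01 -3.00100435e-01  4.85642906e-01 -4.90803954e-02]
 [-5.70884428e-01  4.30816253e-01 -6.98919399e-01  9.97390583e-01]
 [ 5.23158733e-04 -8.51079952e-01 -5.25035848e-01  7.60236213e-01]
 [ 0.00000000e+00  0.00000000e+00  0.00000000e+00  1.00000000e+00]] [[430.99688556   0.         279.99706446]
 [  0.         430.99688556 210.71505178]
 [  0.           0.           1.        ]]
card_h
[... 1771 characters left out ...]
 [267.  215.7]
card [ 0.5999 -0.1789  0.1067] 0.7 [404.3 181.2]
rack [ 0.5526 -0.1779  0.0007] 0.89 [391.7 204.6]
stand [0.5245 0.1449 0.0012] 0.58 [268.9 217.9]
fitted_a [ 0.5054 -0.1771  0.1068] 0.63 [405.2 221. ]
fitted_a [ 0.6018 -0.1815  0.1074] 0.59 [405.5 180.4]
lever_a_tip [0.5266 0.1871 0.1319] 0.54 [250.3 214.6]
lever_a_tip [0.6548 0.5299 0.0961] 0.54 [107.3 165. ]
lever_a_tip [0.6725 0.2117 0.0981] 0.51 [239.7 155. ]
lever_a_tip [0.5317 0.3153 0.095 ] 0.43 [197.3 214.4]
glue [0.4343 0.0117 0.0027] 0.7 [320.9 251.4]
screwdriver [7.343e-01 6.040e-02 5.000e-04] 0.79 [299.2 138.2]
pyramid1 [ 0.3415 -0.2203 -0.0019] 0.74 [410.9 285.4]
socket [ 0.557  -0.1754  0.1036] 0.66 [403.2 199.4]
```

View pics/side0.png

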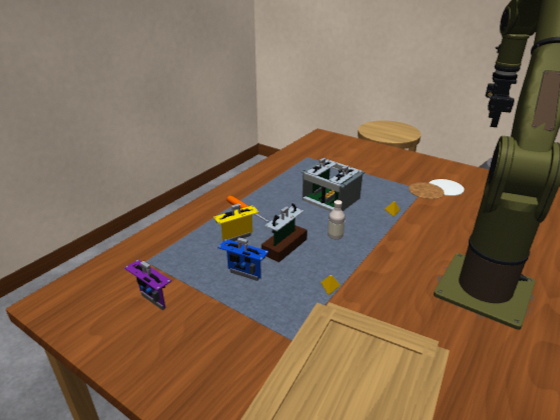

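View pics/top0.png

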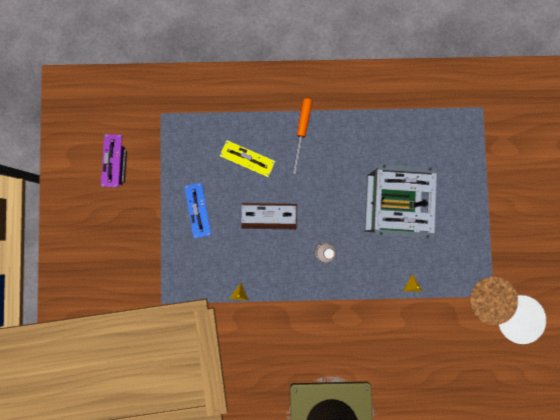

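```bash
python3 -c "
import cv2
a=cv2.imread('pics/top0.png');b=cv2.imread('pics/side0.png')
cv2.imwrite('pics/top_c1.png',cv2.resize(a[150:270,225:325],None,fx=5,fy=5,interpolation=2))
cv2.imwrite('pics/top_c2.png',cv2.resize(a[150:260,340:470],None,fx=5,fy=5,interpolation=2))
cv2.imwrite('pics/side_c1.png',cv2.resize(b[180:280,215:345],None,fx=6,fy=6,interpolation=2))
cv2.imwrite('pics/side_c2.png',cv2.resize(b[120:240,270:410],None,fx=5,fy=5,interpolation=2))
"
```

```text
(no output)
```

View pics/top_c1.png

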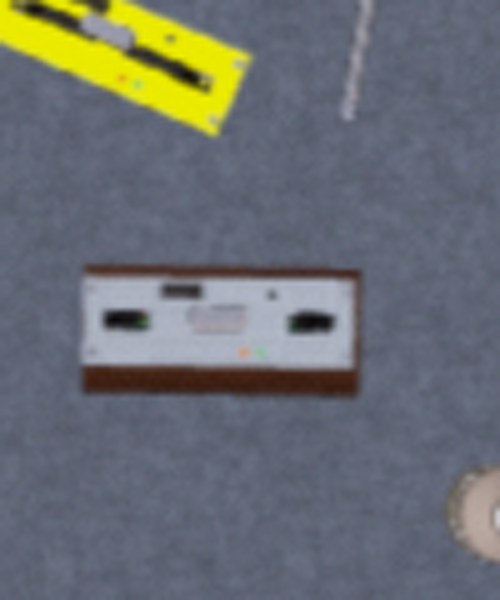

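View pics/top_c2.png

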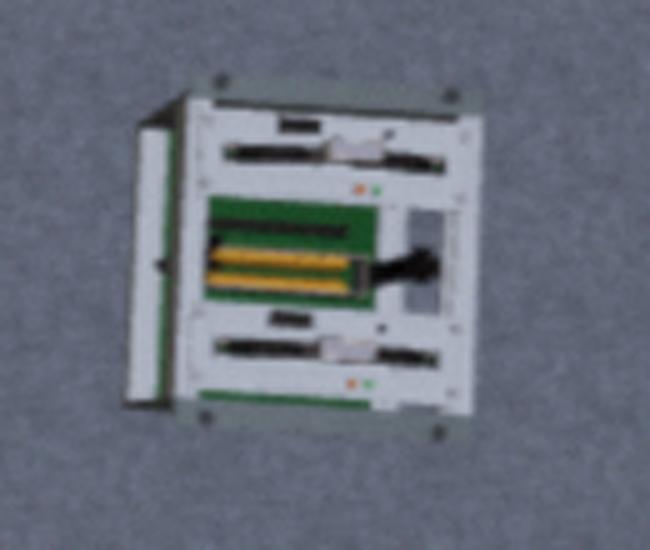

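View pics/side_c1.png

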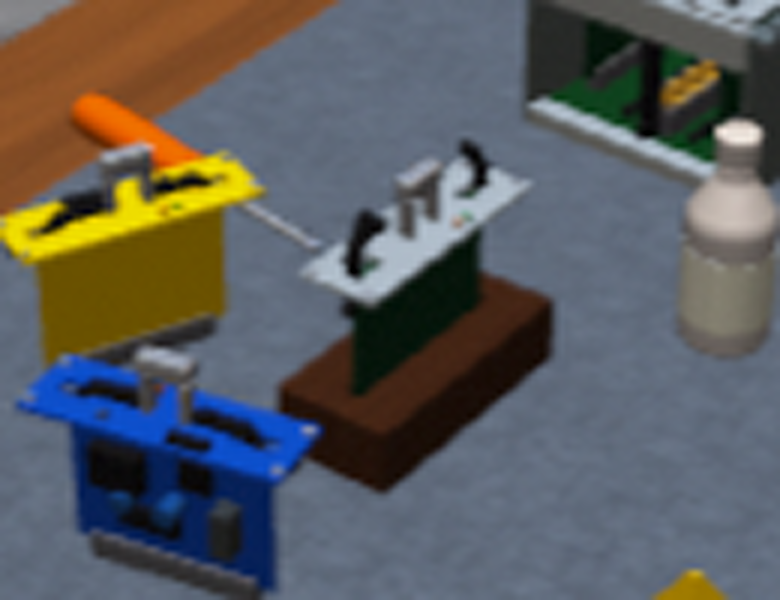

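View pics/side_c2.png

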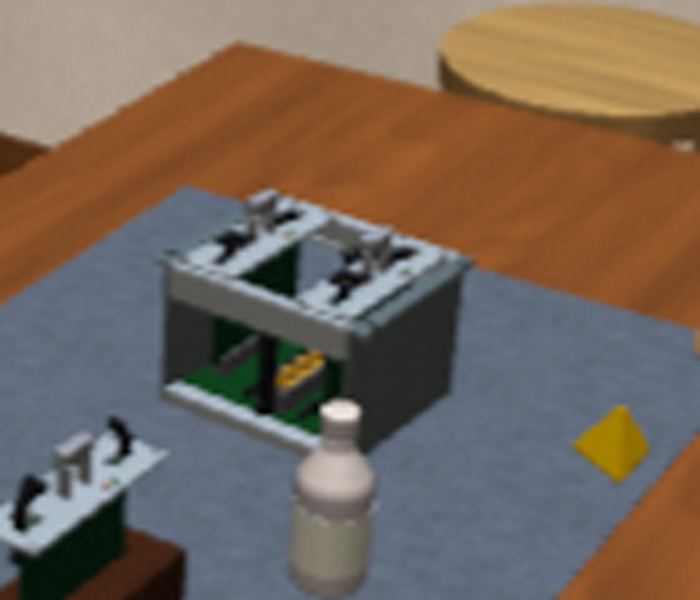

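Candidates shaped like the card, in the top picture:
- purple (112,160)
- blue (197,210)
- yellow (247,158)
- silver with a green board, standing in the brown block (268,215)

Only the silver one fits the description, and its levers stand open in the enlarged crops. The empty place is the middle one of the rack, about (403,203), where the green floor and connector show. Next I measure both precisely.

```bash
cat > meas.py <<'E'
from h import *
def rect(p,box,z,L=0.128,W=0.042):
    im=p["img"].astype(int);u0,v0,u1,v1=box
    c=im[v0:v1,u0:u1];mn=c.min(2);mx=c.max(2)
    m=((mn>125)&(mx-mn<45)).astype(np.uint8)
    m=cv2.morphologyEx(m,cv2.MORPH_CLOSE,np.ones((7,7)))
    n,lab,st,_=cv2.connectedComponentsWithStats(m)
    out=[]
    for i in range(1,n):
        if st[i,4]<150: continue
        ct,_=cv2.findContours((lab==i).astype(np.uint8),cv2.RETR_EXTERNAL,cv2.CHAIN_APPROX_NONE)
        pts=np.array([ray(p,q[0]+[u0,v0],z)[:2] for q in ct[0]],np.float32)
        out.append((cv2.minAreaRect(pts*1000),st[i]))
    return out
E
python3 - <<'E'
from meas import *
p=r.snapshot("top")
for b,z in(((235,195,305,235),.1025),((360,160,445,245),.1105)):
    for o in rect(p,b,z): print(o)
# manual pts
def w(u,v,z,o=(225,150)): return ray(p,(u/5+o[0]-.4,v/5+o[1]-.4),z)[:2].round(4)
print("panel corners",[w(*q,.1025) for q in((84,275),(354,280),(82,365),(351,370))])
print("handle",[w(*q,.134) for q in((190,312),(246,312))],w(218,322,.134))
print("lever bases?",w(126,320,.13),w(312,322,.13))
f=lambda u,v,z:w(u,v,z,(340,150))
print("fit handles far/near",f(355,149,.142),f(349,348,.142))
print("far lever ends",f(228,152,.117),f(443,164,.117),"near",f(221,346,.117),f(435,358,.117))
print("far panel screws",f(204,118,.1105),f(204,184,.1105),f(462,195,.1105),"near",f(196,312,.1105),f(455,328,.1105),f(452,395,.1105),f(192,378,.1105))
print("endplate corners",f(188,92,.108),f(485,112,.108))
E
```

```text
(((528.5718383789062, 146.607666015625), (128.46702575683594, 40.921630859375), 87.70455169677734), array([  6,  10,  55,  19, 933], dtype=int32))
(((552.9244384765625, -167.71600341796875), (163.4150390625, 141.65907287597656), 85.64806365966797), array([   6,   10,   71,   63, 2971], dtype=int32))
panel corners [array([0.5524, 0.2092]), array([0.5474, 0.0811]), array([0.5097, 0.2109]), array([0.5047, 0.0836])]
handle [array([0.5318, 0.1587]), array([0.5313, 0.133 ])] [0.527  0.1459]
lever bases? [0.529  0.1883] [0.5263 0.1026]
fit handles far/near [ 0.5992 -0.1819] [ 0.5081 -0.1753]
far lever ends [ 0.6024 -0.1307] [ 0.5947 -0.2317] near [ 0.5112 -0.1238] [ 0.5035 -0.2238]
far panel screws [ 0.6197 -0.1217] [ 0.5883 -0.1205] [ 0.5806 -0.2425] near [ 0.5277 -0.1145] [ 0.5177 -0.2363] [ 0.4862 -0.2334] [ 0.4967 -0.1114]
endplate corners [ 0.6327 -0.1153] [ 0.6203 -0.2563]
```

```bash
cat > tgt.py <<'E'
from h import *
import sys
def pose(x,y,z,yaw): # tool down, tool x at yaw deg
    c,s=np.cos(np.radians(yaw)),np.sin(np.radians(yaw))
    return np.array([x,y,z]),R.from_matrix(np.array([[c,s,0],[s,-c,0],[0,0,-1]]))
def to(x,y,z,yaw):
    st=r.get_state();p0=st["tool_pos"];q=R.from_quat(st["eef_rot"]);p,qt=pose(x,y,z,yaw)
    print("row",np.r_[q.inv().apply(p-p0),np.degrees((q.inv()*qt).as_rotvec())].round(4).tolist())
def show():
    st=r.get_state();m=R.from_quat(st["eef_rot"]).as_matrix()
    print("t",round(st["clock"],2),"p",st["tool_pos"].round(4),"yaw",np.degrees(np.arctan2(m[1,0],m[0,0])).round(2),"z",m[:,2].round(3),"F",st["contact_force"].round(2),"open",round(st["opening"],3))
if __name__=="__main__":
    show(); to(*map(float,sys.argv[1:5]))
E
python3 tgt.py 0.45 -0.25 0.26 60; python3 tgt.py 0.5286 0.1464 0.2 87.7
```

```text
t 1.25 p [ 0.1691 -0.6017  0.2078] yaw 15.69 z [ 0. -0. -1.] F [-0.49 -0.43  0.02] open 0.999
row [0.3656, -0.2627, -0.0523, 0.0065, 0.0018, -44.3107]
t 1.25 p [ 0.1691 -0.6017  0.2078] yaw 15.69 z [ 0. -0. -1.] F [-0.49 -0.43  0.02] open 0.999
row [0.5485, -0.623, 0.0077, 0.0062, 0.0034, -72.0107]
```

Emit:
carry_out(
  commands=[
    [0.04,-0.03,-0.05,0,0,-6],
    [0.08,-0.06,-0.052,0,0,-12],
    [0.12,-0.09,-0.052,0,0,-18],
    [0.16,-0.12,-0.052,0,0,-24],
    [0.2,-0.15,-0.052,0,0,-30],
    [0.24,-0.18,-0.052,0,0,-36],
    [0.28,-0.21,-0.052,0,0,-42],
    [0.31,-0.25,-0.052,0,0,-48],
    [0.34,-0.29,-0.052,0,0,-54],
    [0.37,-0.33,-0.052,0,0,-60],
    [0.4,-0.37,-0.052,0,0,-66],
    [0.43,-0.41,-0.052,0,0,-72],
  ],
)

```text
clock: 2.45
tool_pos: [0.467, -0.1038, 0.26]
eef_rot: [0.72, 0.694, 0.0, 0.0]
contact_force: [1.2, -0.0, 0.1]
opening: 1.0
```

```bash
python3 tgt.py 0.5286 0.1464 0.2 87.7
```

```text
t 2.45 p [ 0.467  -0.1038  0.26  ] yaw 87.91 z [ 0.001 -0.001 -1.   ] F [ 1.22 -0.02  0.12] open 1.0
row [0.2523, 0.0524, 0.0599, 0.043, 0.0304, 0.2098]
```

Emit:
carry_out(
  commands=[
    [0.045,0.01,0.01,0,0,0],
    [0.09,0.02,0.02,0,0,0],
    [0.135,0.03,0.03,0,0,0],
    [0.18,0.04,0.04,0,0,0],
    [0.22,0.05,0.05,0,0,0],
    [0.25,0.052,0.06,0,0,0],
    [0.25,0.052,0.06,0,0,0],
    [0.25,0.052,0.06,0,0,0],
  ],
)

```text
clock: 3.25
tool_pos: [0.5282, 0.1424, 0.1995]
eef_rot: [0.721, 0.693, -0.0, 0.0]
contact_force: [1.0, 0.1, -0.3]
opening: 0.996
```

```bash
python3 tgt.py 0.5286 0.1464 0.111 87.7; python3 - <<'E'
from h import *
for n in("side","top"):
    p=r.snapshot(n);b=p["img"][170:290,200:360];cv2.imwrite(f"pics/{n}1.png",cv2.resize(b,None,fx=5,fy=5,interpolation=2))
    print(r.spot_point(p,"card_handle")[:4])
E
```

```text
t 3.25 p [0.5282 0.1424 0.1995] yaw 87.77 z [-0.001 -0.001 -1.   ] F [ 0.98  0.12 -0.28] open 0.996
row [0.0041, 0.0003, 0.0884, -0.0329, 0.0422, 0.0684]
[{'xyz': [0.5422, 0.3192, 0.1138], 'p': 0.95}, {'xyz': [0.533, 0.1507, 0.1264], 'p': 0.88}, {'xyz': [0.6625, 0.1975, 0.1184], 'p': 0.57}, {'xyz': [0.4319, 0.01, 0.004], 'p': 0.32}]
[{'xyz': [0.6677, 0.5258, 0.1145], 'p': 0.92}, {'xyz': [0.6642, 0.1976, 0.1163], 'p': 0.88}, {'xyz': [0.5499, 0.3173, 0.112], 'p': 0.58}]
```

Emit:
carry_out(
  commands=[
    [0.004,0,0.03,0,0,0],
    [0.004,0,0.06,0,0,0],
    [0.004,0,0.08,0,0,0],
    [0.004,0,0.088,0,0,0],
    [0.004,0,0.088,0,0,0],
    [0.004,0,0.088,0,0,0],
  ],
)

```text
clock: 4.05
tool_pos: [0.5294, 0.1461, 0.1126]
eef_rot: [0.721, 0.692, 0.001, 0.0]
contact_force: [-0.4, 0.4, 0.4]
opening: 0.996
```

Emit:
carry_out(
  commands=[
    [0,0,0,0,0,0],
    [0,0,0,0,0,0],
    [0,0,0,0,0,0],
    [0,0,0,0,0,0],
    [0,0,0,0,0,0],
    [0,0,0,0,0,0],
    [0,0,0,0,0,0],
    [0,0,0,0,0,0],
  ],
  fingers=255,
  grip_force=40,
)

```text
clock: 4.85
tool_pos: [0.5286, 0.1462, 0.1117]
eef_rot: [0.721, 0.693, -0.0, 0.0]
contact_force: [0.5, 0.6, 1.2]
opening: 0.298
```

```bash
python3 tgt.py 0.5286 0.1464 0.111 87.7; python3 - <<'E'
from h import *
for n in("side","top"):
    p=r.snapshot(n);b=p["img"][170:290,200:360];cv2.imwrite(f"pics/{n}2.png",cv2.resize(b,None,fx=5,fy=5,interpolation=2))
E
```

```text
t 4.85 p [0.5286 0.1462 0.1117] yaw 87.69 z [-0. -0. -1.] F [0.49 0.61 1.21] open 0.298
row [0.0002, -0.0, 0.0007, -0.0011, 0.005, -0.0077]
```

View pics/side2.png

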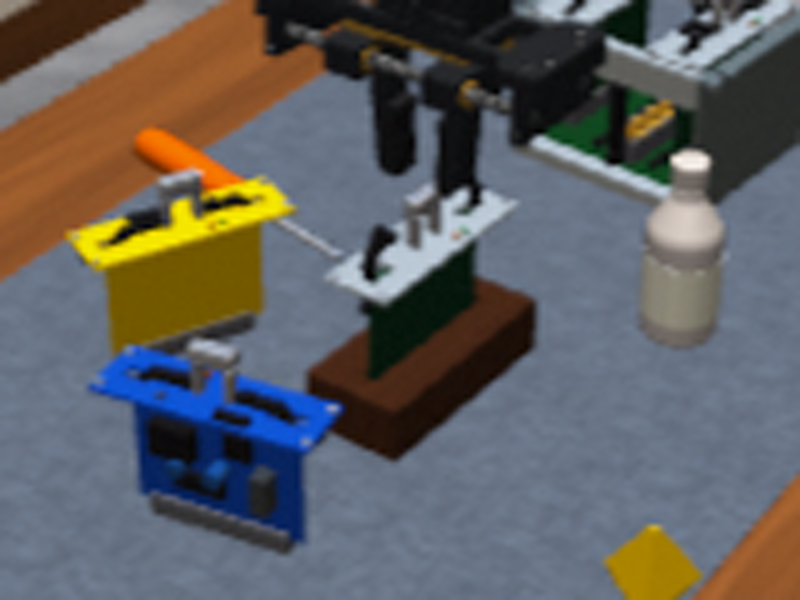

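View pics/top2.png

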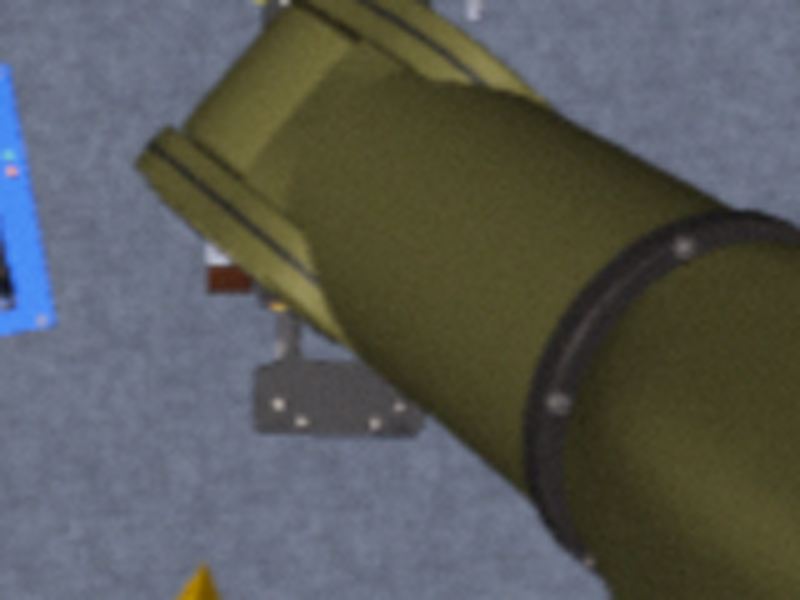

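Emit:
carry_out(
  commands=[
    [0,0,0,0,0,0],
    [0,0,0,0,0,0],
    [0,0,0,0,0,0],
    [0,0,0,0,0,0],
    [0,0,0,0,0,0],
  ],
)

```text
clock: 5.45
tool_pos: [0.5286, 0.1462, 0.1117]
eef_rot: [0.721, 0.693, -0.0, 0.0]
contact_force: [0.8, 0.7, -0.6]
opening: 0.005
```

```bash
python3 tgt.py 0.5286 0.1464 0.111 87.7; python3 - <<'E'
from h import *
for n in("side",):
    p=r.snapshot(n);b=p["img"][170:290,200:360];cv2.imwrite(f"pics/{n}3.png",cv2.resize(b,None,fx=5,fy=5,interpolation=2))
    for d in ((-.02,0,0),(.02,0,0),(0,0,0)): print((pix(p,np.array([.5286,.1464,.1115])+d)-[200,170])*5)
E
```

```text
t 5.45 p [0.5286 0.1462 0.1117] yaw 87.69 z [ 0. -0. -1.] F [ 0.84  0.69 -0.57] open 0.005
row [0.0002, -0.0, 0.0007, 0.0017, 0.0044, -0.0109]
[449.5 236. ]
[391.  214.5]
[420. 225.]
```

View pics/side3.png

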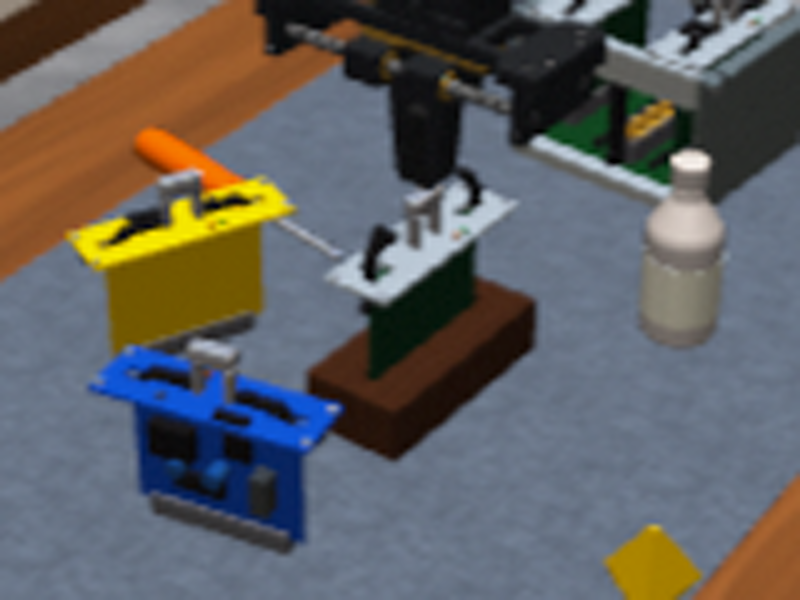

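View pics/side1.png

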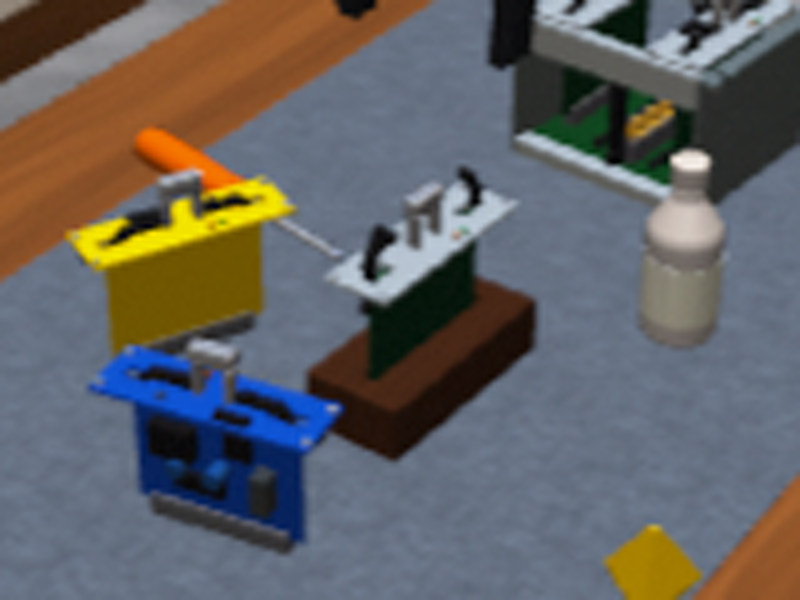

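```bash
python3 - <<'E'
from h import *
s=r.get_state();print(s["q"].round(3))
p=r.snapshot("side")
for d in ((-.044,0,0),(.044,0,0),(0,0,0)): print((pix(p,np.array([.5282,.1424,.1995])+d)-[200,170])*5)
cv2.imwrite("pics/side_full4.png",p["img"])
cv2.imwrite("pics/side_c4.png",cv2.resize(p["img"][155:235,250:330],None,fx=7,fy=7,interpolation=2))
E
```

```text
[-0.1    0.755 -0.427  1.879  0.511  0.618 -0.89 ]
[493.5 108. ]
[360.   63.5]
[425.5  85.5]
```

View pics/side_c4.png

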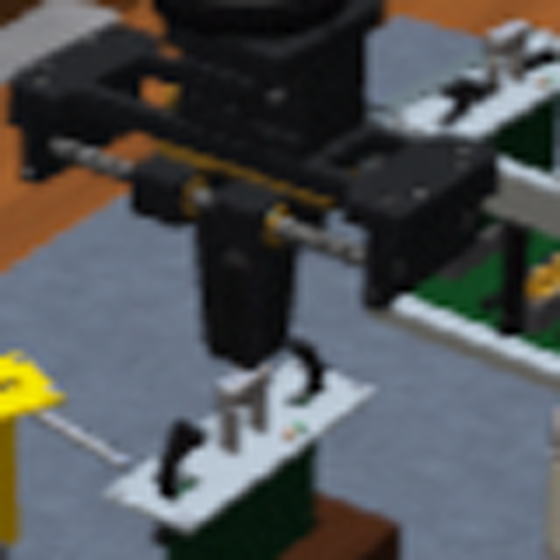

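The fingers shut in the air just above the handle: the tips sit about 9 px higher in the picture than the reported tool pose says. I'll measure this offset by gently touching the bare bench beside the block.

Emit:
carry_out(
  commands=[
    [0,0,-0.04,0,0,0],
    [0,0,-0.07,0,0,0],
    [-0.005,-0.03,-0.07,0,0,0],
    [-0.01,-0.07,-0.07,0,0,0],
    [-0.016,-0.11,-0.07,0,0,0],
    [-0.016,-0.14,-0.06,0,0,0],
    [-0.016,-0.14,-0.02,0,0,0],
    [-0.016,-0.14,0.02,0,0,0],
    [-0.016,-0.14,0.06,0,0,0],
    [-0.016,-0.14,0.07,0,0,0],
    [-0.016,-0.14,0.07,0,0,0],
    [-0.016,-0.14,0.07,0,0,0],
  ],
)

```text
clock: 6.75
tool_pos: [0.3884, 0.1367, 0.0419]
eef_rot: [0.721, 0.693, 0.001, -0.0]
contact_force: [1.0, -0.5, 0.6]
opening: 0.004
```

```bash
python3 - <<'E'
from tgt import *
show()
p=r.snapshot("side")
t=r.get_state()["tool_pos"]
print(pix(p,t),pix(p,t+[0,0,.025]))
u,v=pix(p,t).astype(int)
cv2.imwrite("pics/side_c5.png",cv2.resize(p["img"][v-60:v+30,u-45:u+45],None,fx=6,fy=6,interpolation=2));print(u-45,v-60)
p=r.snapshot("top");print(pix(p,t))
cv2.imwrite("pics/top5.png",p["img"])
E
```

```text
t 6.75 p [0.3884 0.1367 0.0419] yaw 87.72 z [ 0.001  0.002 -1.   ] F [ 0.97 -0.46  0.65] open 0.004
[327.6 250.1] [328.1 242.7]
282 190
[273.2 271.4]
```

View pics/side_c5.png

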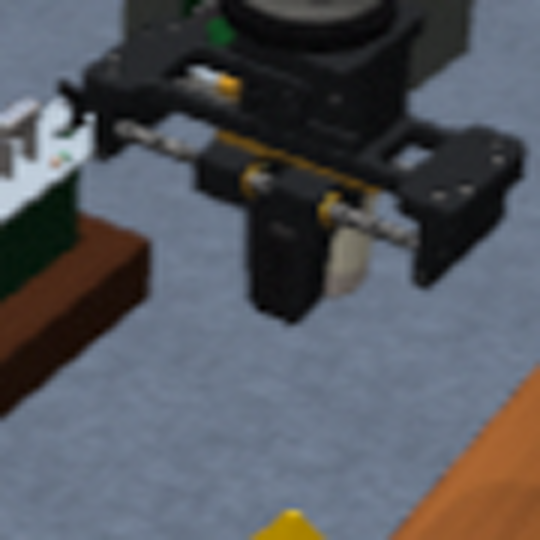

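View pics/top5.png

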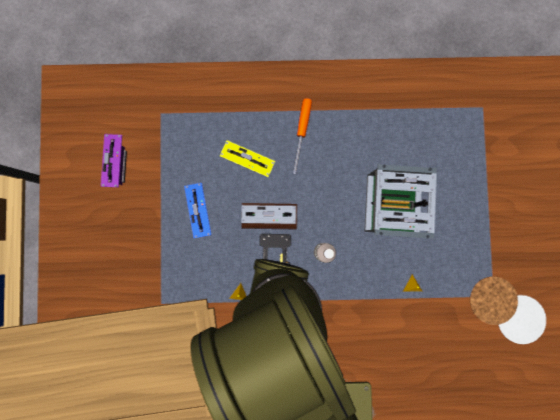

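Emit:
carry_out(
  commands=[
    [0,0,0.03,0,0,0],
    [0,0,0.036,0,0,0],
    [0,0,0.036,0,0,0],
    [0,0,0.036,0,0,0],
  ],
)

```text
clock: 7.25
tool_pos: [0.3894, 0.1363, 0.0065]
eef_rot: [0.722, 0.692, 0.002, 0.0]
contact_force: [-0.1, -0.3, -0.5]
opening: 0.003
```

Emit:
carry_out(
  commands=[
    [0,0,0.002,0,0,0],
    [0,0,0.004,0,0,0],
    [0,0,0.006,0,0,0],
    [0,0,0.008,0,0,0],
    [0,0,0.008,0,0,0],
  ],
)

```text
clock: 7.75
tool_pos: [0.388, 0.1358, -0.0023]
eef_rot: [0.721, 0.693, -0.0, 0.0]
contact_force: [0.6, 0.2, 0.6]
opening: 0.007
```

No contact at a reported z of −0.002, so the offset is real. I continue in small steps.

Emit:
carry_out(
  commands=[
    [0,0,0.003,0,0,0],
    [0,0,0.006,0,0,0],
    [0,0,0.009,0,0,0],
    [0,0,0.012,0,0,0],
    [0,0,0.014,0,0,0],
    [0,0,0.014,0,0,0],
  ],
)

```text
clock: 8.35
tool_pos: [0.3879, 0.1357, -0.0166]
eef_rot: [0.721, 0.693, -0.0, -0.0]
contact_force: [-0.4, -0.2, -0.0]
opening: 0.008
```

Emit:
carry_out(
  commands=[
    [0,0,0.002,0,0,0],
    [0,0,0.003,0,0,0],
    [0,0,0.003,0,0,0],
  ],
)

```text
clock: 8.65
tool_pos: [0.388, 0.1358, -0.0194]
eef_rot: [0.721, 0.693, -0.0, -0.0]
contact_force: [0.2, 0.1, 0.2]
opening: 0.003
```

Emit:
carry_out(
  commands=[
    [0,0,0.001,0,0,0],
    [0,0,0.002,0,0,0],
    [0,0,0.002,0,0,0],
  ],
)

```text
clock: 8.95
tool_pos: [0.3881, 0.1358, -0.0214]
eef_rot: [0.721, 0.693, -0.0, 0.0]
contact_force: [-0.1, -0.1, -0.1]
opening: 0.005
```

Emit:
carry_out(
  commands=[
    [0,0,0.001,0,0,0],
    [0,0,0.002,0,0,0],
    [0,0,0.002,0,0,0],
  ],
)

```text
clock: 9.25
tool_pos: [0.388, 0.1358, -0.0234]
eef_rot: [0.721, 0.693, -0.0, -0.0]
contact_force: [-0.1, 0.5, 0.8]
opening: 0.003
```

Emit:
carry_out(
  commands=[
    [0,0,0.001,0,0,0],
    [0,0,0.002,0,0,0],
    [0,0,0.002,0,0,0],
  ],
)

```text
clock: 9.55
tool_pos: [0.388, 0.1358, -0.0254]
eef_rot: [0.721, 0.693, -0.0, -0.0]
contact_force: [0.5, 0.0, 1.1]
opening: 0.003
```

Emit:
carry_out(
  commands=[
    [0,0,0.001,0,0,0],
    [0,0,0.001,0,0,0],
  ],
)

```text
clock: 9.75
tool_pos: [0.388, 0.1358, -0.0264]
eef_rot: [0.721, 0.693, -0.0, -0.0]
contact_force: [0.5, 0.7, 1.2]
opening: 0.009
```

```bash
python3 - <<'E'
from tgt import *
show()
p=r.snapshot("side")
t=r.get_state()["tool_pos"].copy()
t[2]=0
u,v=pix(p,t);print(u,v)
u,v=int(u),int(v)
cv2.imwrite("pics/side_c6.png",cv2.resize(p["img"][v-45:v+35,u-40:u+40],None,fx=7,fy=7,interpolation=2));print(u-40,v-45)
for uv in((330,262),(326,260),(334,260)): print(ray(p,uv,0).round(4))
show()
E
```

```text
t 9.75 p [ 0.388   0.1358 -0.0264] yaw 87.69 z [-0. -0. -1.] F [0.47 0.66 1.21] open 0.009
327.1 262.1
287 217
[0.3815 0.1308 0.    ]
[0.3952 0.1293 0.    ]
[0.3766 0.1163 0.    ]
t 9.8 p [ 0.3881  0.1358 -0.0263] yaw 87.69 z [-0. -0. -1.] F [-0.5   0.36  0.42] open 0.007
```

View pics/side_c6.png

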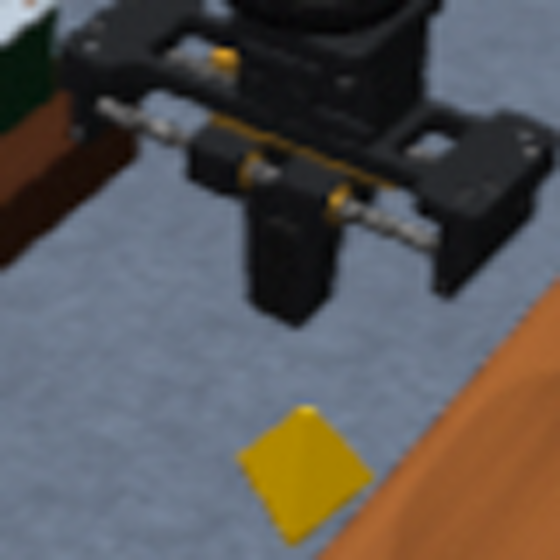

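Emit:
carry_out(
  commands=[
    [0,0,0.001,0,0,0],
    [0,0,0.002,0,0,0],
    [0,0,0.002,0,0,0],
  ],
)

```text
clock: 10.1
tool_pos: [0.388, 0.1358, -0.0284]
eef_rot: [0.721, 0.693, -0.0, -0.0]
contact_force: [0.5, 0.4, 0.0]
opening: 0.0
```

Emit:
carry_out(
  commands=[
    [0,0,0.001,0,0,0],
    [0,0,0.002,0,0,0],
    [0,0,0.002,0,0,0],
  ],
)

```text
clock: 10.4
tool_pos: [0.388, 0.1358, -0.0304]
eef_rot: [0.721, 0.693, -0.0, -0.0]
contact_force: [-0.8, 0.6, -0.1]
opening: 0.006
```

Emit:
carry_out(
  commands=[
    [0,0,0.001,0,0,0],
    [0,0,0.002,0,0,0],
    [0,0,0.002,0,0,0],
  ],
)

```text
clock: 10.7
tool_pos: [0.3881, 0.1359, -0.0306]
eef_rot: [0.721, 0.693, 0.001, 0.001]
contact_force: [-0.4, -1.8, 23.1]
opening: 0.006
```

```bash
python3 - <<'E'
from tgt import *
p=r.snapshot("side")
t=r.get_state()["tool_pos"].copy();t[2]=0
m=R.from_quat(r.get_state()["eef_rot"]).as_matrix()
im=p["img"].copy()
x0,y0=300,225
c=cv2.resize(im[y0:y0+60,x0:x0+60],None,fx=10,fy=10,interpolation=2)
for sx in(-.009,.009):
  for sy in(-.0175,.0175):
    u=(pix(p,t+m@[sx,sy,0])-[x0,y0])*10+5
    print(sx,sy,u); cv2.circle(c,tuple(int(k) for k in u),3,(0,0,255),-1)
cv2.imwrite("pics/side_c7.png",c)
E
```

```text
-0.009 -0.0175 [346. 384.]
-0.009 0.0175 [240. 337.]
0.009 -0.0175 [312. 416.]
0.009 0.0175 [206. 368.]
```

View pics/side_c7.png

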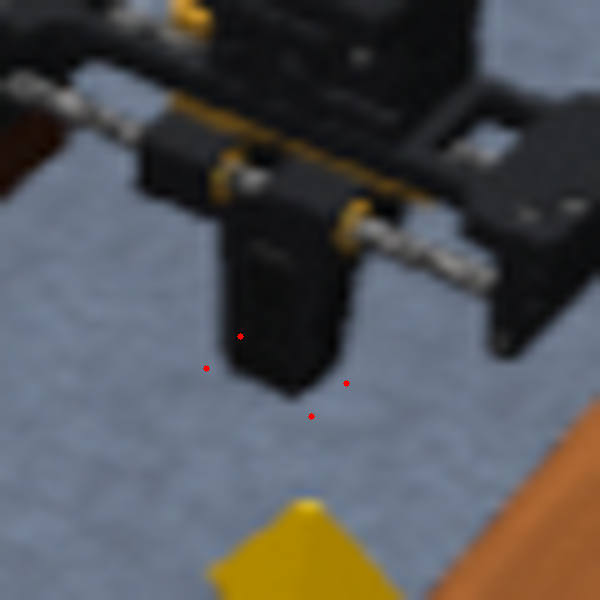

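Bench contact came at a reported z of −0.0305. The true tip is therefore 30 mm higher than reported, while x and y agree to about 3 mm. Going back to the card with that correction.

Emit:
carry_out(
  commands=[
    [0,0,-0.04,0,0,0],
    [0,0,-0.09,0,0,0],
    [0,0,-0.14,0,0,0],
    [0,0.03,-0.17,0,0,0],
    [0.004,0.07,-0.18,0,0,0],
    [0.008,0.11,-0.18,0,0,0],
    [0.012,0.14,-0.18,0,0,0],
    [0.016,0.14,-0.18,0,0,0],
    [0.016,0.14,-0.18,0,0,0],
    [0.016,0.14,-0.18,0,0,0],
  ],
  fingers=130,
)

```text
clock: 11.75
tool_pos: [0.5269, 0.1457, 0.147]
eef_rot: [0.721, 0.693, -0.001, -0.0]
contact_force: [-0.7, 0.1, -0.2]
opening: 0.49
```

```bash
python3 tgt.py 0.5286 0.1464 0.082 87.7; python3 - <<'E'
from h import *
p=r.snapshot("side");b=p["img"][150:250,230:330];cv2.imwrite("pics/side8.png",cv2.resize(b,None,fx=6,fy=6,interpolation=2))
E
```

```text
t 11.75 p [0.5269 0.1457 0.147 ] yaw 87.74 z [-0.002 -0.001 -1.   ] F [-0.67  0.06 -0.19] open 0.49
row [0.0008, 0.0019, 0.065, -0.1339, 0.0824, 0.0434]
```

View pics/side8.png

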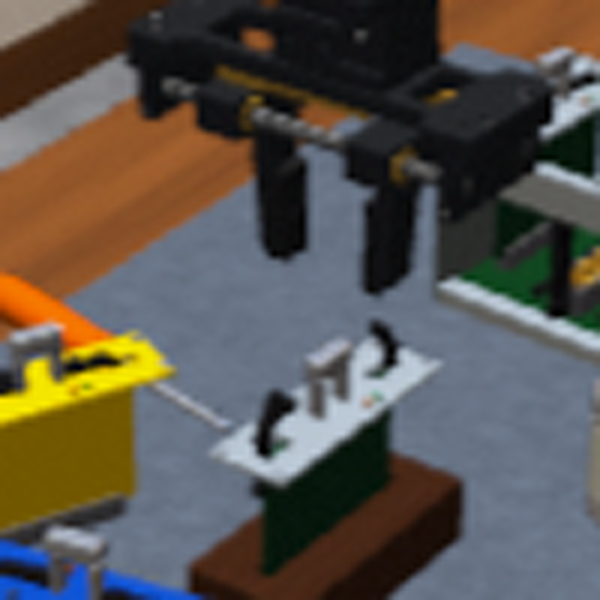

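Emit:
carry_out(
  commands=[
    [0.001,0,0.03,0,0,0],
    [0.001,0,0.05,0,0,0],
    [0.001,0,0.065,0,0,0],
    [0.001,0,0.065,0,0,0],
    [0.001,0,0.065,0,0,0],
  ],
)

```text
clock: 12.3
tool_pos: [0.5281, 0.1474, 0.0828]
eef_rot: [0.721, 0.693, -0.0, -0.0]
contact_force: [-0.3, -0.4, 0.5]
opening: 0.494
```

```bash
python3 tgt.py 0.5286 0.1464 0.082 87.7; python3 - <<'E'
from h import *
p=r.snapshot("side");b=p["img"][150:250,230:330];cv2.imwrite("pics/side9.png",cv2.resize(b,None,fx=6,fy=6,interpolation=2))
E
```

```text
t 12.3 p [0.5281 0.1474 0.0828] yaw 87.74 z [-0.001 -0.    -1.   ] F [-0.3  -0.42  0.52] open 0.494
row [-0.001, 0.0006, 0.0008, -0.0393, 0.0249, 0.0432]
```

View pics/side9.png

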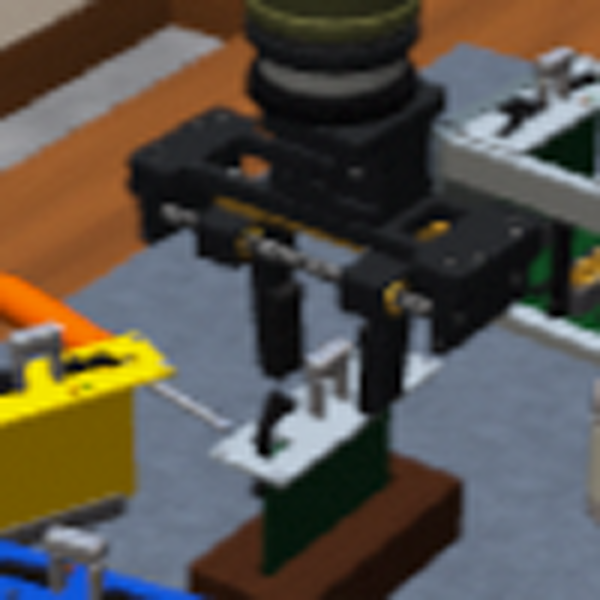

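Emit:
carry_out(
  commands=[
    [0,0,0,0,0,0],
    [0,0,0,0,0,0],
    [0,0,0,0,0,0],
    [0,0,0,0,0,0],
    [0,0,0,0,0,0],
    [0,0,0,0,0,0],
    [0,0,0,0,0,0],
    [0,0,0,0,0,0],
  ],
  fingers=255,
  grip_force=40,
)

```text
clock: 13.15
tool_pos: [0.5289, 0.1472, 0.0829]
eef_rot: [0.721, 0.693, 0.0, 0.0]
contact_force: [-0.7, -0.3, 2.4]
opening: 0.11
```

```bash
python3 tgt.py 0.5286 0.1464 0.082 87.7; python3 - <<'E'
from h import *
p=r.snapshot("side");b=p["img"][150:250,230:330];cv2.imwrite("pics/side10.png",cv2.resize(b,None,fx=6,fy=6,interpolation=2))
E
```

```text
t 13.15 p [0.5289 0.1472 0.0829] yaw 87.68 z [ 0. -0. -1.] F [-0.73 -0.28  2.42] open 0.11
row [-0.0008, -0.0002, 0.0009, 0.0224, 0.0068, -0.0174]
```

View pics/side10.png

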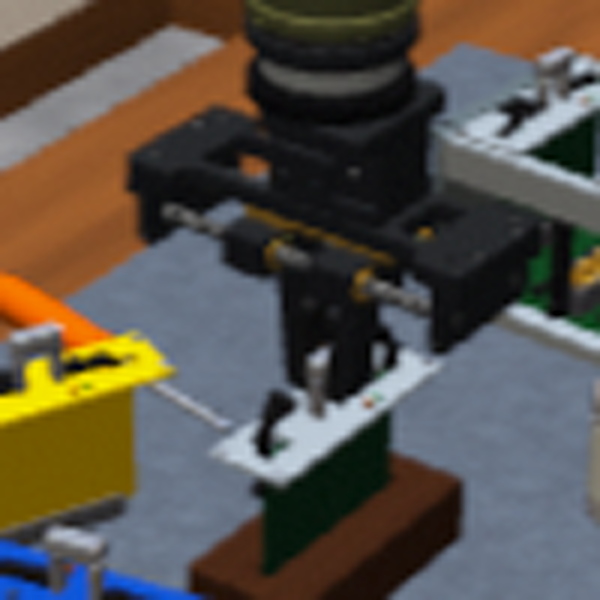

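Emit:
carry_out(
  commands=[
    [0,0,-0.005,0,0,0],
    [0,0,-0.015,0,0,0],
    [0,0,-0.03,0,0,0],
    [0,0,-0.05,0,0,0],
    [0,0,-0.08,0,0,0],
    [0,0,-0.11,0,0,0],
    [0,0,-0.13,0,0,0],
    [0,0,-0.13,0,0,0],
    [0,0,-0.13,0,0,0],
  ],
)

```text
clock: 14.1
tool_pos: [0.5284, 0.1469, 0.2129]
eef_rot: [0.721, 0.693, -0.0, 0.0]
contact_force: [0.6, 0.2, -2.0]
opening: 0.109
```

```bash
python3 tgt.py 0.5535 -0.178 0.213 85.7; python3 - <<'E'
from h import *
p=r.snapshot("side");b=p["img"][110:250,210:370];cv2.imwrite("pics/side11.png",cv2.resize(b,None,fx=5,fy=5,interpolation=2))
p=r.snapshot("top");b=p["img"][150:270,190:350];cv2.imwrite("pics/top11.png",cv2.resize(b,None,fx=5,fy=5,interpolation=2))
E
```

```text
t 14.1 p [0.5284 0.1469 0.2129] yaw 87.68 z [ 0. -0. -1.] F [ 0.63  0.23 -2.01] open 0.109
row [-0.3236, 0.0382, 0.0001, 0.0148, 0.0249, 1.9848]
```

View pics/side11.png

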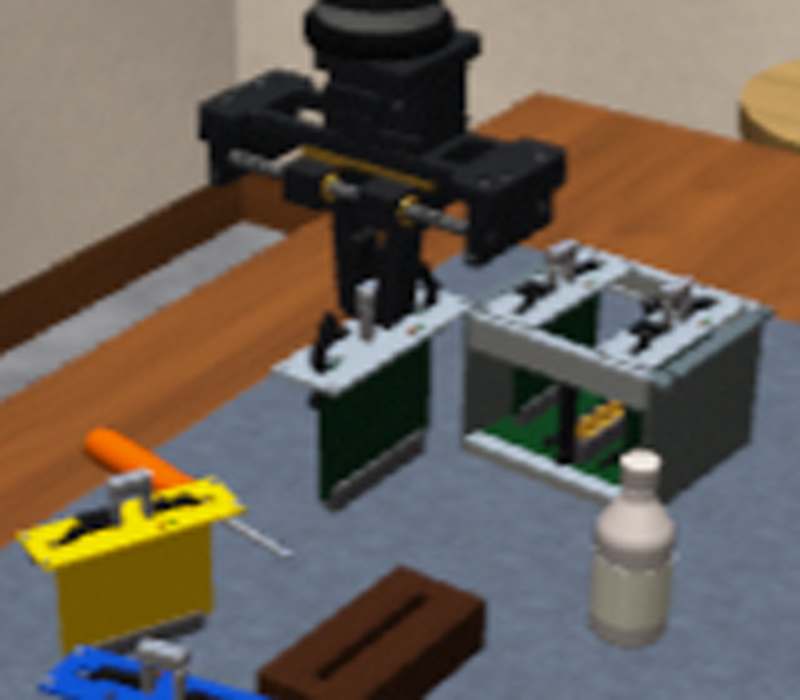

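View pics/top11.png

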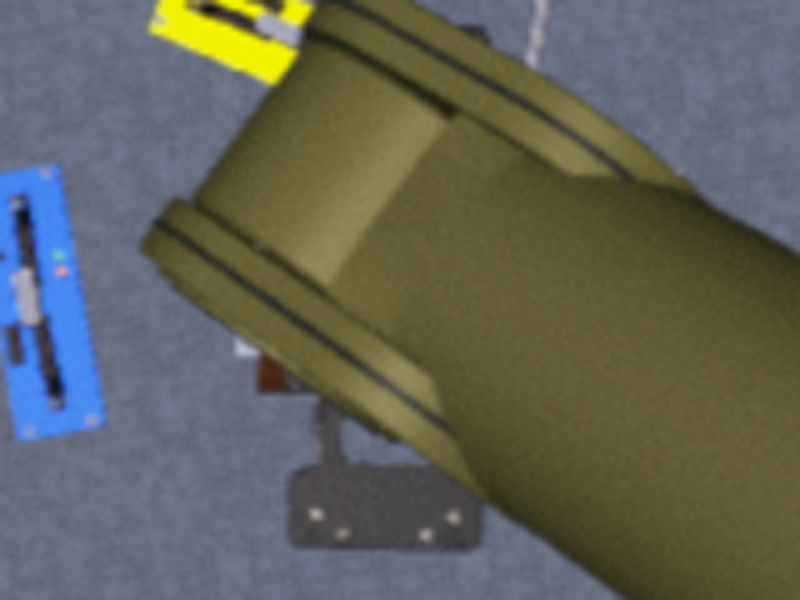

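Emit:
carry_out(
  commands=[
    [-0.03,0.003,0,0,0,0],
    [-0.07,0.008,0,0,0,0.5],
    [-0.11,0.013,0,0,0,1],
    [-0.15,0.018,0,0,0,1],
    [-0.19,0.023,0,0,0,1.5],
    [-0.23,0.028,0,0,0,2],
    [-0.27,0.033,0,0,0,2],
    [-0.3,0.036,0,0,0,2],
    [-0.322,0.038,0,0,0,2],
    [-0.322,0.038,0,0,0,2],
    [-0.322,0.038,0,0,0,2],
    [-0.322,0.038,0,0,0,2],
  ],
)

```text
clock: 15.4
tool_pos: [0.5534, -0.1741, 0.2123]
eef_rot: [0.732, 0.681, 0.0, -0.001]
contact_force: [0.1, -0.9, -1.6]
opening: 0.108
```

```bash
python3 tgt.py 0.5538 -0.1772 0.213 85.7; python3 - <<'E'
from h import *
p=r.snapshot("side");b=p["img"][70:240,250:430];cv2.imwrite("pics/side12.png",cv2.resize(b,None,fx=4.4,fy=4.4,interpolation=2))
p=r.snapshot("top");b=p["img"][140:270,330:490];cv2.imwrite("pics/top12.png",cv2.resize(b,None,fx=4.5,fy=4.5,interpolation=2))
E
```

```text
t 15.4 p [ 0.5534 -0.1741  0.2123] yaw 85.84 z [-0.001  0.001 -1.   ] F [ 0.06 -0.92 -1.58] open 0.108
row [-0.0031, 0.0006, -0.0007, -0.0608, -0.072, 0.1384]
```

View pics/side12.png

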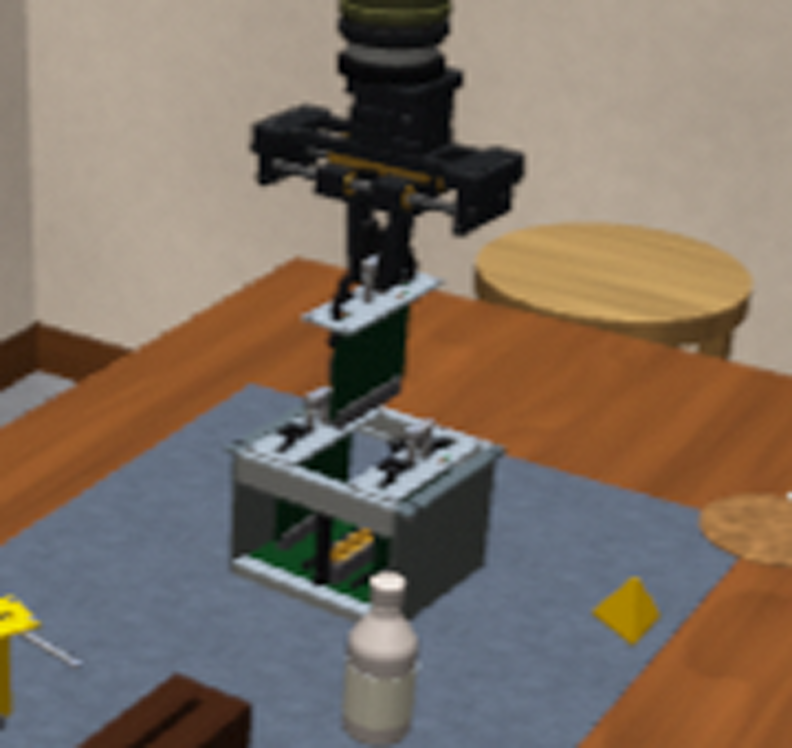

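View pics/top12.png

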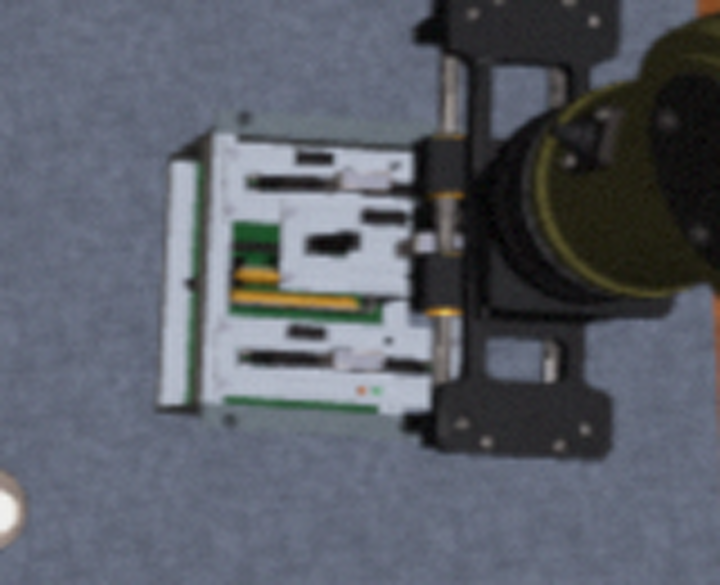

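```bash
python3 - <<'E'
from tgt import *
show()
p=r.snapshot("top")
g=lambda u,v,z:ray(p,((u+.5)/4.5-.5+330,(v+.5)/4.5-.5+140),z)[:2]
z=.2318
A=g(280,201,z);B=g(279,291,z);print(A.round(4),B.round(4),"w",np.linalg.norm(A-B))
m=(A+B)/2; d=(A-B)/np.linalg.norm(A-B); ydir=np.array([-d[1],d[0]]); print("yaw of y axis",np.degrees(np.arctan2(ydir[1],ydir[0])))
yd=np.array([np.cos(np.radians(85.7)),np.sin(np.radians(85.7))])
print("card centre",m-yd*.064)
# fit: fitted panels left ends & handles
for n,(h,e) in {"far":((366,180),(251,182)),"near":((358,357),(243,357))}.items(): print(n,g(*h,.1435).round(4),g(*e,.118).round(4))
print("lever top +y", g(318,242,.262))
p2=r.snapshot("side")
f=lambda u,v:((u+.5)/4.4-.5+250,(v+.5)/4.4-.5+70)
print("side panel left/right/near corners px",f(304,316),f(440,283),f(347,334),f(397,272))
c=m-yd*.064; xd=np.array([yd[1],-yd[0]])
for sx,sy in((1,1),(-1,-1),(-1,1),(1,-1)): print(sx,sy,pix(p2,np.r_[c+xd*.021*sx+yd*.064*sy,z]))
E
```

```text
t 15.5 p [ 0.5537 -0.1742  0.2127] yaw 85.85 z [-0.     0.001 -1.   ] F [-0.15 -0.55 -1.59] open 0.105
[ 0.5777 -0.1117] [ 0.5362 -0.1096] w 0.041545795499377744
yaw of y axis 87.08126516728618
card centre [ 0.55215421 -0.17443755]
far [ 0.5985 -0.1822] [ 0.6021 -0.1308]
near [ 0.5086 -0.1743] [ 0.5108 -0.1231]
lever top +y [ 0.55534388 -0.11880292]
side panel left/right/near corners px (318.70454545454544, 141.4318181818182) (349.6136363636364, 133.9318181818182) (328.47727272727275, 145.52272727272725) (339.84090909090907, 131.4318181818182)
1 1 [317.6 142. ]
-1 -1 [350.4 133.4]
-1 1 [328.7 145.3]
1 -1 [339.5 130.4]
```

```bash
python3 tgt.py 0.5545 -0.1775 0.165 85.7
```

```text
t 15.6 p [ 0.5537 -0.1749  0.2128] yaw 85.81 z [-0.  0. -1.] F [-0.36  0.22 -1.74] open 0.105
row [-0.0026, 0.001, 0.0478, -0.0043, -0.0057, 0.1064]
```

Emit:
carry_out(
  commands=[
    [-0.001,0.001,0,0,0,0.1],
    [-0.0025,0.001,0.01,0,0,0.1],
    [-0.0025,0.001,0.025,0,0,0.1],
    [-0.0025,0.001,0.04,0,0,0.1],
    [-0.0025,0.001,0.048,0,0,0.1],
    [-0.0025,0.001,0.048,0,0,0.1],
    [-0.0025,0.001,0.048,0,0,0.1],
  ],
)

```text
clock: 16.3
tool_pos: [0.5545, -0.1784, 0.1645]
eef_rot: [0.734, 0.679, 0.0, -0.0]
contact_force: [-0.1, -0.5, -2.3]
opening: 0.108
```

```bash
python3 tgt.py 0.5545 -0.1775 0.14 85.7; python3 - <<'E'
from h import *
p=r.snapshot("side");b=p["img"][90:220,280:400];cv2.imwrite("pics/side13.png",cv2.resize(b,None,fx=4.5,fy=4.5,interpolation=2))
p=r.snapshot("top");b=p["img"][150:250,360:450];cv2.imwrite("pics/top13.png",cv2.resize(b,None,fx=6,fy=6,interpolation=2))
E
```

```text
t 16.3 p [ 0.5545 -0.1784  0.1645] yaw 85.6 z [-0.  0. -1.] F [-0.1  -0.46 -2.31] open 0.108
row [0.0009, -0.0001, 0.0245, -0.0156, -0.016, -0.0979]
```

View pics/side13.png

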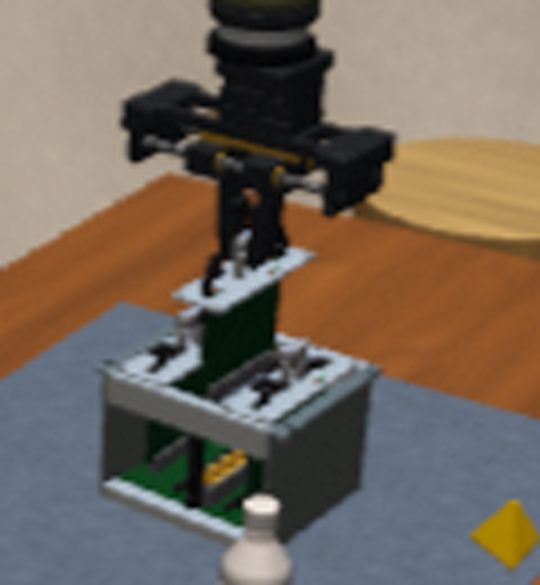

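View pics/top13.png

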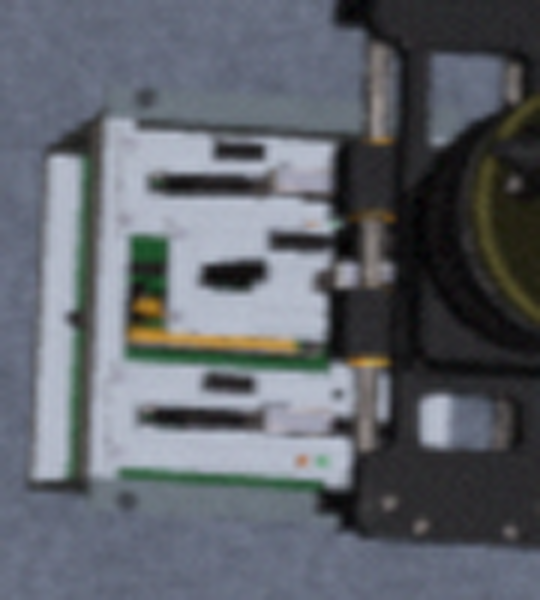

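Emit:
carry_out(
  commands=[
    [0.0005,0,0.006,0,0,0],
    [0.0005,0,0.012,0,0,0],
    [0.0005,0,0.018,0,0,0],
    [0.0005,0,0.018,0,0,0],
  ],
)

```text
clock: 16.8
tool_pos: [0.5537, -0.1782, 0.1456]
eef_rot: [0.734, 0.679, -0.001, -0.001]
contact_force: [-0.2, -0.0, -2.0]
opening: 0.108
```

Emit:
carry_out(
  commands=[
    [0,0,0.004,0,0,0],
    [0,0,0.008,0,0,0],
    [0,0,0.008,0,0,0],
  ],
)

```text
clock: 17.1
tool_pos: [0.554, -0.1782, 0.1381]
eef_rot: [0.734, 0.679, -0.0, -0.0]
contact_force: [-0.1, 0.5, -2.5]
opening: 0.11
```

Emit:
carry_out(
  commands=[
    [0,0,0.003,0,0,0],
    [0,0,0.006,0,0,0],
    [0,0,0.006,0,0,0],
  ],
)

```text
clock: 17.4
tool_pos: [0.5542, -0.1782, 0.1323]
eef_rot: [0.734, 0.679, -0.0, -0.0]
contact_force: [-0.6, 0.0, -1.5]
opening: 0.108
```

Emit:
carry_out(
  commands=[
    [0,0,0.003,0,0,0],
    [0,0,0.006,0,0,0],
    [0,0,0.006,0,0,0],
  ],
)

```text
clock: 17.7
tool_pos: [0.5541, -0.1782, 0.1264]
eef_rot: [0.734, 0.679, -0.0, -0.0]
contact_force: [-1.2, 0.1, -3.2]
opening: 0.105
```

```bash
python3 -c "
from tgt import *
show()
p=r.snapshot('side');b=p['img'][120:220,290:400];cv2.imwrite('pics/side14.png',cv2.resize(b,None,fx=6,fy=6,interpolation=2))"
```

```text
t 17.7 p [ 0.5541 -0.1782  0.1264] yaw 85.58 z [-0.001 -0.    -1.   ] F [-1.24  0.14 -3.16] open 0.105
```

View pics/side14.png

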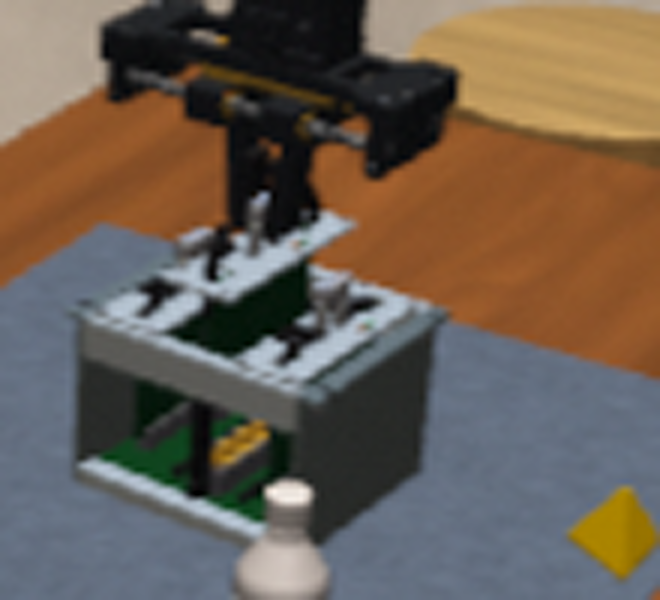

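Emit:
carry_out(
  commands=[
    [0,0,0.003,0,0,0],
    [0,0,0.005,0,0,0],
    [0,0,0.005,0,0,0],
  ],
)

```text
clock: 18.05
tool_pos: [0.5541, -0.1782, 0.1214]
eef_rot: [0.734, 0.679, -0.0, -0.0]
contact_force: [-0.8, 0.5, -1.8]
opening: 0.108
```

Emit:
carry_out(
  commands=[
    [0,0,0.003,0,0,0],
    [0,0,0.005,0,0,0],
    [0,0,0.005,0,0,0],
  ],
)

```text
clock: 18.35
tool_pos: [0.5544, -0.1781, 0.1165]
eef_rot: [0.734, 0.679, -0.0, -0.0]
contact_force: [-0.9, -0.2, 0.5]
opening: 0.105
```

Emit:
carry_out(
  commands=[
    [0,0,0.003,0,0,0],
    [0,0,0.005,0,0,0],
    [0,0,0.005,0,0,0],
  ],
)

```text
clock: 18.65
tool_pos: [0.5542, -0.1781, 0.1113]
eef_rot: [0.734, 0.679, -0.0, -0.0]
contact_force: [-1.9, -0.0, -0.4]
opening: 0.106
```

```bash
python3 -c "
from tgt import *
show()
p=r.snapshot('side');b=p['img'][120:220,290:400];cv2.imwrite('pics/side15.png',cv2.resize(b,None,fx=6,fy=6,interpolation=2))
p=r.snapshot('top');b=p['img'][150:250,360:450];cv2.imwrite('pics/top15.png',cv2.resize(b,None,fx=6,fy=6,interpolation=2))"
```

```text
t 18.65 p [ 0.5542 -0.1781  0.1113] yaw 85.59 z [-0.001  0.    -1.   ] F [-1.86 -0.01 -0.43] open 0.106
```

View pics/side15.png

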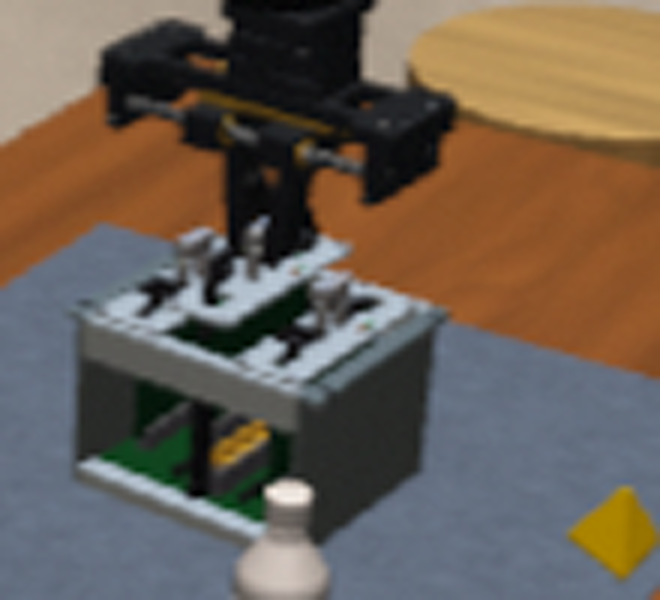

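View pics/top15.png

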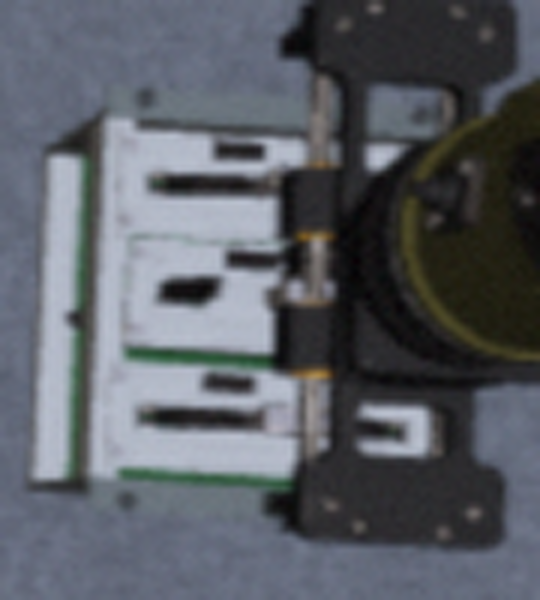

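```bash
python3 - <<'E'
from h import *
p=r.snapshot("top")
cv2.imwrite('pics/top15b.png',cv2.resize(p['img'][170:230,370:420],None,fx=10,fy=10,interpolation=2))
g=lambda u,v,z:ray(p,((u+.5)/6-.5+360,(v+.5)/6-.5+150),z)[:2]
print("panel",g(128,236,.1309).round(4),g(126,348,.1309).round(4))
print("far panel lower edge",g(128,235,.1105).round(4),"near panel upper edge",g(122,362,.1105).round(4))
print("far screws",g(127,146,.1105),g(125,218,.1105),"near",g(116,370,.1105),g(112,448,.1105), "lever ends",g(152,184,.117),g(143,417,.117))
E
```

```text
panel [ 0.5799 -0.116 ] [ 0.5367 -0.1136]
far panel lower edge [ 0.5826 -0.1215] near panel upper edge [ 0.5326 -0.1173]
far screws [ 0.61798253 -0.12249527] [ 0.58940334 -0.12061582] near [ 0.5294716 -0.1147945] [ 0.49890253 -0.11206824] lever ends [ 0.60180476 -0.12996519] [ 0.51054213 -0.12291254]
```

View pics/top15b.png

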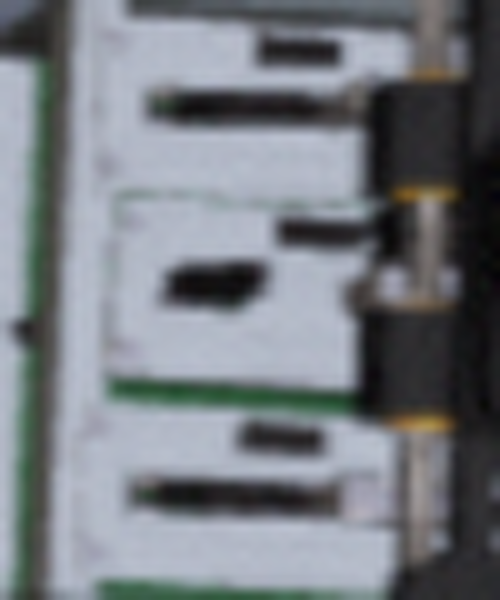

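Emit:
carry_out(
  commands=[
    [0,-0.0005,0.003,0,0,0],
    [0,-0.0005,0.005,0,0,0],
    [0,-0.0005,0.005,0,0,0],
  ],
)

```text
clock: 19.1
tool_pos: [0.5539, -0.178, 0.1065]
eef_rot: [0.734, 0.679, -0.0, -0.0]
contact_force: [-1.8, -0.1, 1.4]
opening: 0.111
```

Emit:
carry_out(
  commands=[
    [0,0,0.002,0,0,0],
    [0,0,0.004,0,0,0],
    [0,0,0.004,0,0,0],
  ],
)

```text
clock: 19.4
tool_pos: [0.5538, -0.1781, 0.1025]
eef_rot: [0.734, 0.679, -0.0, -0.0]
contact_force: [-1.5, -0.5, 0.7]
opening: 0.106
```

Emit:
carry_out(
  commands=[
    [0,0,0.001,0,0,0],
    [0,0,0.002,0,0,0],
    [0,0,0.002,0,0,0],
  ],
)

```text
clock: 19.7
tool_pos: [0.5539, -0.1781, 0.1006]
eef_rot: [0.734, 0.679, -0.0, -0.0]
contact_force: [-2.4, -0.3, 1.5]
opening: 0.109
```

Emit:
carry_out(
  commands=[
    [0,0,0.001,0,0,0],
    [0,0,0.002,0,0,0],
    [0,0,0.002,0,0,0],
  ],
)

```text
clock: 20.0
tool_pos: [0.5539, -0.1781, 0.0986]
eef_rot: [0.734, 0.679, -0.0, -0.0]
contact_force: [-2.0, 0.1, 0.8]
opening: 0.107
```

Emit:
carry_out(
  commands=[
    [0,0,0.001,0,0,0],
    [0,0,0.001,0,0,0],
  ],
)

```text
clock: 20.2
tool_pos: [0.5539, -0.1781, 0.0976]
eef_rot: [0.734, 0.679, -0.0, -0.0]
contact_force: [-1.8, -1.0, 3.0]
opening: 0.112
```

Emit:
carry_out(
  commands=[
    [0,0,0.0005,0,0,0],
    [0,0,0.0005,0,0,0],
  ],
)

```text
clock: 20.4
tool_pos: [0.554, -0.1781, 0.0973]
eef_rot: [0.734, 0.679, -0.0, 0.0]
contact_force: [-1.9, -0.0, 3.6]
opening: 0.11
```

Emit:
carry_out(
  commands=[
    [0,0,0.0005,0,0,0],
    [0,0,0.0005,0,0,0],
  ],
)

```text
clock: 20.6
tool_pos: [0.554, -0.1781, 0.0968]
eef_rot: [0.734, 0.679, -0.0, 0.0]
contact_force: [-2.4, -0.2, 5.2]
opening: 0.109
```

Emit:
carry_out(
  commands=[
    [0,0,0.0005,0,0,0],
    [0,0,0.0005,0,0,0],
  ],
)

```text
clock: 20.8
tool_pos: [0.5542, -0.178, 0.0965]
eef_rot: [0.734, 0.679, 0.0, 0.0]
contact_force: [-2.5, -0.0, 6.1]
opening: 0.104
```

```bash
python3 -c "
from tgt import *
show()
p=r.snapshot('side');b=p['img'][120:220,290:400];cv2.imwrite('pics/side16.png',cv2.resize(b,None,fx=6,fy=6,interpolation=2))
show()"
```

```text
t 20.8 p [ 0.5542 -0.178   0.0965] yaw 85.59 z [ 0. -0. -1.] F [-2.45 -0.03  6.07] open 0.104
t 20.85 p [ 0.5542 -0.178   0.0965] yaw 85.59 z [ 0. -0. -1.] F [-2.49  0.35  5.66] open 0.107
```

View pics/side16.png

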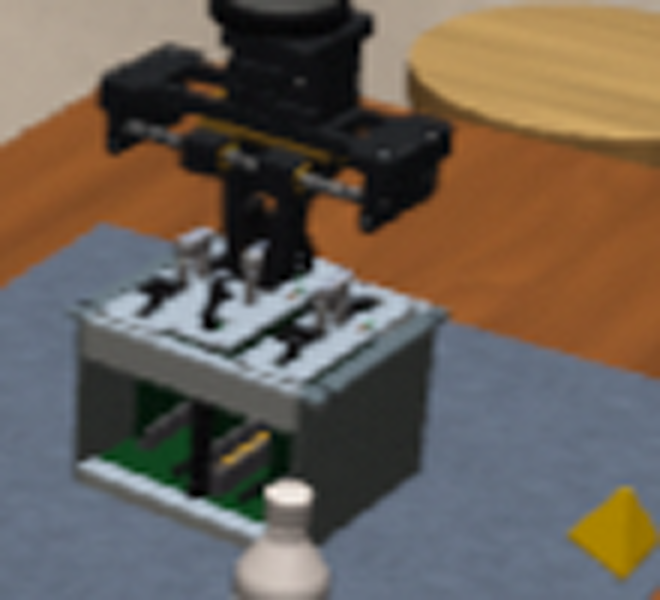

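Emit:
carry_out(
  commands=[
    [0,0,0.0005,0,0,0],
    [0,0,0.0005,0,0,0],
  ],
)

```text
clock: 21.05
tool_pos: [0.5545, -0.178, 0.0963]
eef_rot: [0.734, 0.679, 0.0, 0.0]
contact_force: [-1.6, 0.1, 8.3]
opening: 0.106
```

Emit:
carry_out(
  commands=[
    [0,0,0.0005,0,0,0],
    [0,0,0.0005,0,0,0],
    [0,0,0.0005,0,0,0],
  ],
)

```text
clock: 21.35
tool_pos: [0.5548, -0.1779, 0.0962]
eef_rot: [0.734, 0.679, 0.0, 0.001]
contact_force: [-3.1, -0.1, 10.7]
opening: 0.111
```

Emit:
carry_out(
  commands=[
    [0,0,0.0005,0,0,0],
    [0,0,0.0005,0,0,0],
    [0,0,0.0005,0,0,0],
    [0,0,0.0005,0,0,0],
  ],
)

```text
clock: 21.75
tool_pos: [0.5551, -0.1779, 0.0961]
eef_rot: [0.734, 0.679, 0.001, 0.001]
contact_force: [-3.8, 1.0, 12.8]
opening: 0.108
```

```bash
python3 -c "
from tgt import *
show()
p=r.snapshot('side');b=p['img'][150:200,300:370];cv2.imwrite('pics/side17.png',cv2.resize(b,None,fx=10,fy=10,interpolation=2))
for l in ('card_handle','lever_a_tip','lever_b_tip'):
  for d in r.spot_point(p,l)[:5]: print(l,np.round(d['xyz'],4),round(d['p'],2),pix(p,d['xyz']))
p=r.snapshot('top');cv2.imwrite('pics/top17.png',cv2.resize(p['img'][165:235,365:445],None,fx=8,fy=8,interpolation=2))"
```

```text
t 21.75 p [ 0.5551 -0.1779  0.0961] yaw 85.59 z [ 0.002 -0.001 -1.   ] F [-3.83  0.97 12.79] open 0.108
card_handle [0.6673 0.5275 0.1172] 0.85 [143.9 265.9]
card_handle [0.5417 0.3194 0.1164] 0.78 [241.4 241.5]
card_handle [0.6622 0.1967 0.1202] 0.71 [235.8 206. ]
card_handle [ 0.5555 -0.1738  0.1387] 0.6 [331.5 163.7]
lever_a_tip [0.6737 0.2116 0.0996] 0.59 [229.8 213.1]
lever_a_tip [0.6521 0.5275 0.0981] 0.57 [149.5 274.6]
lever_a_tip [ 0.5563 -0.1385  0.1415] 0.51 [326.1 166.6]
lever_b_tip [0.6572 0.1813 0.0975] 0.6 [240.9 210.9]
lever_b_tip [0.5603 0.3216 0.0945] 0.55 [235.7 246.4]
lever_b_tip [0.6838 0.5231 0.0986] 0.37 [142.  268.5]
```

View pics/side17.png

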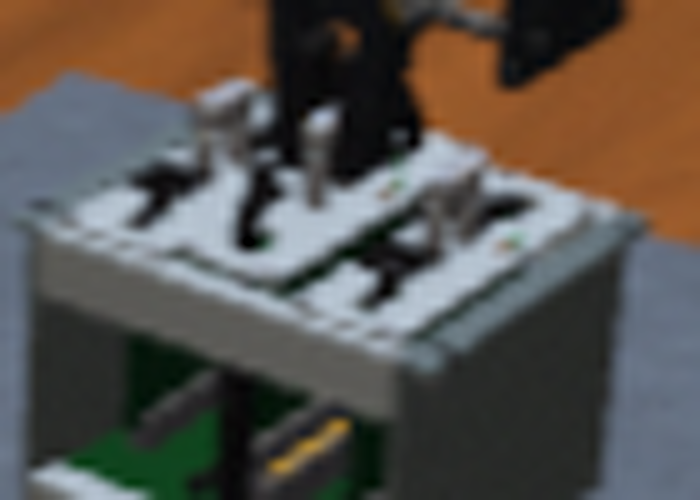

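View pics/top17.png

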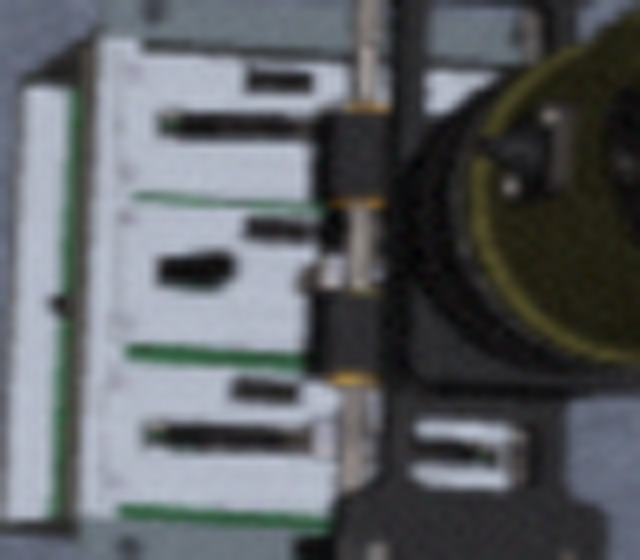

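Emit:
carry_out(
  commands=[
    [0,0,-0.001,0,0,0],
    [0,0,-0.001,0,0,0],
  ],
)

```text
clock: 22.2
tool_pos: [0.5544, -0.1779, 0.0962]
eef_rot: [0.734, 0.679, 0.0, 0.0]
contact_force: [-3.0, 0.3, 7.4]
opening: 0.102
```

Emit:
carry_out(
  commands=[
    [0,0,0,0,0,0],
    [0,0,0,0,0,0],
    [0,0,0,0,0,0],
    [0,0,0,0,0,0],
  ],
  fingers=165,
)

```text
clock: 22.6
tool_pos: [0.5542, -0.1781, 0.0955]
eef_rot: [0.734, 0.679, 0.0, 0.0]
contact_force: [-0.0, -0.1, 0.1]
opening: 0.354
```

Emit:
carry_out(
  commands=[
    [0,0,-0.02,0,0,0],
    [0,0,-0.05,0,0,0],
    [0,0,-0.06,0,0,0],
    [0,0,-0.06,0,0,0],
  ],
)

```text
clock: 23.0
tool_pos: [0.5552, -0.1782, 0.157]
eef_rot: [0.734, 0.679, 0.001, 0.001]
contact_force: [-0.1, -0.1, -0.2]
opening: 0.35
```

Emit:
carry_out(
  commands=[
    [0.03,0,0,0,0,0],
    [0.06,0,0,0,0,0],
    [0.075,0,0,0,0,0],
    [0.075,0,0,0,0,0],
    [0.075,0,0,0,0,0],
  ],
  fingers=255,
)

```text
clock: 23.5
tool_pos: [0.5593, -0.1047, 0.155]
eef_rot: [0.734, 0.679, -0.001, 0.0]
contact_force: [0.7, -0.9, 0.7]
opening: 0.003
```

```bash
python3 -c "
from tgt import *
show()
p=r.snapshot('side');cv2.imwrite('pics/side18.png',cv2.resize(p['img'][110:210,290:390],None,fx=7,fy=6,interpolation=2))
p=r.snapshot('top');cv2.imwrite('pics/top18.png',cv2.resize(p['img'][165:235,365:445],None,fx=8,fy=8,interpolation=2))"
```

```text
t 23.5 p [ 0.5593 -0.1047  0.155 ] yaw 85.56 z [-0.002 -0.002 -1.   ] F [ 0.67 -0.88  0.74] open 0.003
```

View pics/side18.png

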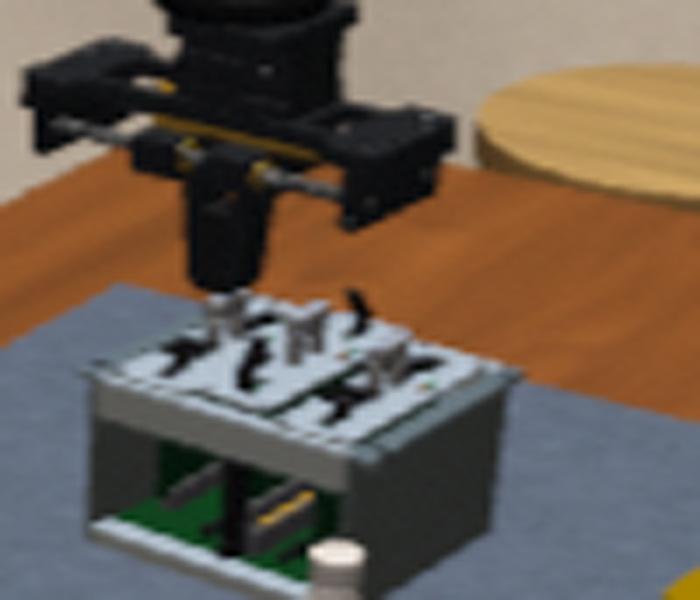

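View pics/top18.png

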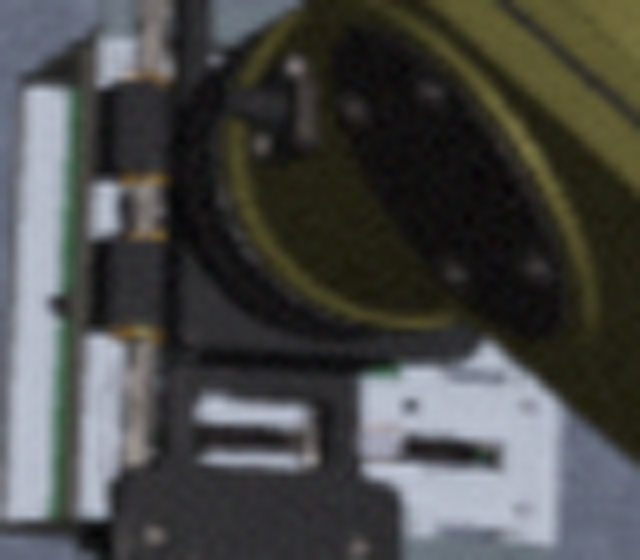

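```bash
cat > lev.py <<'E'
from tgt import *
O=np.array([0.5540,-0.1780]);yaw=85.65
def where():
    show();t=r.get_state()["tool_pos"];a=np.radians(yaw);yd=np.array([np.cos(a),np.sin(a)]);xd=np.array([np.sin(a),-np.cos(a)])
    d=t[:2]-O;print("slot x %.1f y %.1f  tip above mouth %.1f mm"%(d@xd*1e3,d@yd*1e3,(t[2]+.0305-.108)*1e3))
if __name__=="__main__":where()
E
python3 lev.py
```

```text
t 23.6 p [ 0.5594 -0.1056  0.1551] yaw 85.44 z [-0.001 -0.002 -1.   ] F [ 0.08  0.93 -0.22] open 0.002
slot x -0.1 y 72.6  tip above mouth 77.6 mm
```

Emit:
carry_out(
  commands=[
    [0,0,0.03,0,0,0],
    [0,0,0.044,0,0,0],
    [-0.01,0,0.044,0,0,0],
    [-0.014,0,0.044,0,0,0],
    [-0.014,0,0.044,0,0,0],
  ],
)

```text
clock: 24.1
tool_pos: [0.5591, -0.1191, 0.1124]
eef_rot: [0.735, 0.678, 0.0, 0.001]
contact_force: [-0.2, -0.2, 0.1]
opening: 0.005
```

```bash
python3 -c "
from lev import *
where()
p=r.snapshot('side');cv2.imwrite('pics/side19.png',cv2.resize(p['img'][130:200,290:380],None,fx=8,fy=8,interpolation=2))"
```

```text
t 24.1 p [ 0.5591 -0.1191  0.1124] yaw 85.44 z [ 0.001 -0.001 -1.   ] F [-0.21 -0.21  0.13] open 0.005
slot x 0.6 y 59.1  tip above mouth 34.9 mm
```

View pics/side19.png

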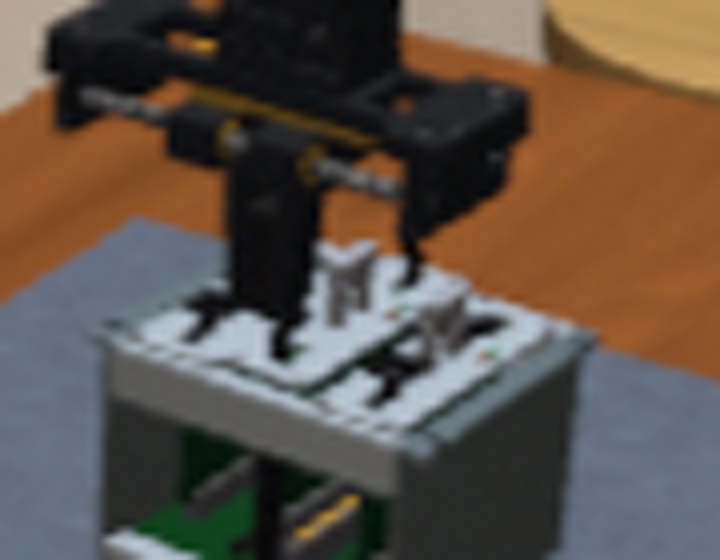

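Emit:
carry_out(
  commands=[
    [-0.003,0,0,0,0,0],
    [-0.006,0,0,0,0,0],
    [-0.009,0,0.001,0,0,0],
    [-0.012,0,0.002,0,0,0],
    [-0.012,0,0.002,0,0,0],
  ],
)

```text
clock: 24.65
tool_pos: [0.5578, -0.1298, 0.1097]
eef_rot: [0.734, 0.679, -0.0, 0.0]
contact_force: [0.8, 0.5, 0.7]
opening: 0.004
```

```bash
python3 -c "
from lev import *
where()
p=r.snapshot('side');cv2.imwrite('pics/side20.png',cv2.resize(p['img'][130:200,290:380],None,fx=8,fy=8,interpolation=2))"
```

```text
t 24.65 p [ 0.5578 -0.1298  0.1097] yaw 85.55 z [ 0. -0. -1.] F [0.82 0.49 0.74] open 0.004
slot x 0.2 y 48.3  tip above mouth 32.2 mm
```

View pics/side20.png

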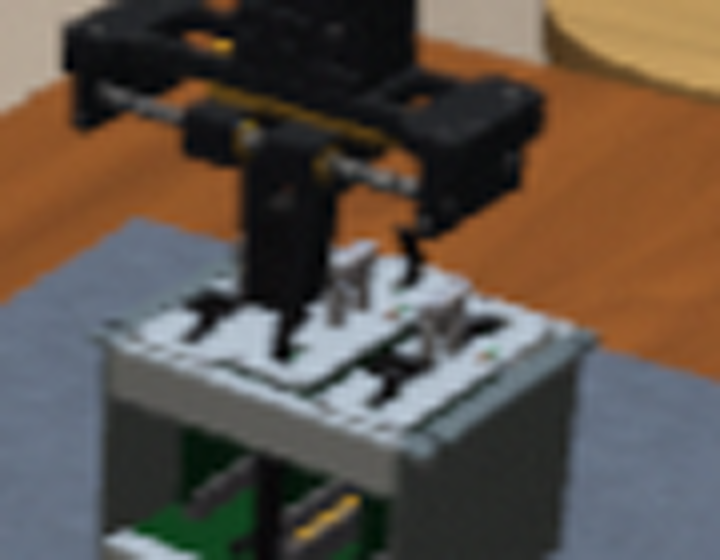

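Emit:
carry_out(
  commands=[
    [-0.003,0,0.001,0,0,0],
    [-0.005,0,0.0015,0,0,0],
    [-0.008,0,0.003,0,0,0],
    [-0.011,0,0.005,0,0,0],
    [-0.011,0,0.005,0,0,0],
  ],
)

```text
clock: 25.2
tool_pos: [0.5566, -0.1411, 0.1043]
eef_rot: [0.734, 0.679, -0.0, -0.0]
contact_force: [-0.2, 0.0, 0.4]
opening: 0.006
```

```bash
python3 -c "
from lev import *
where()
p=r.snapshot('side');cv2.imwrite('pics/side21.png',cv2.resize(p['img'][130:200,290:380],None,fx=8,fy=8,interpolation=2))"
```

```text
t 25.2 p [ 0.5566 -0.1411  0.1043] yaw 85.53 z [-0.001 -0.001 -1.   ] F [-0.15  0.01  0.42] open 0.006
slot x -0.2 y 37.0  tip above mouth 26.8 mm
```

View pics/side21.png

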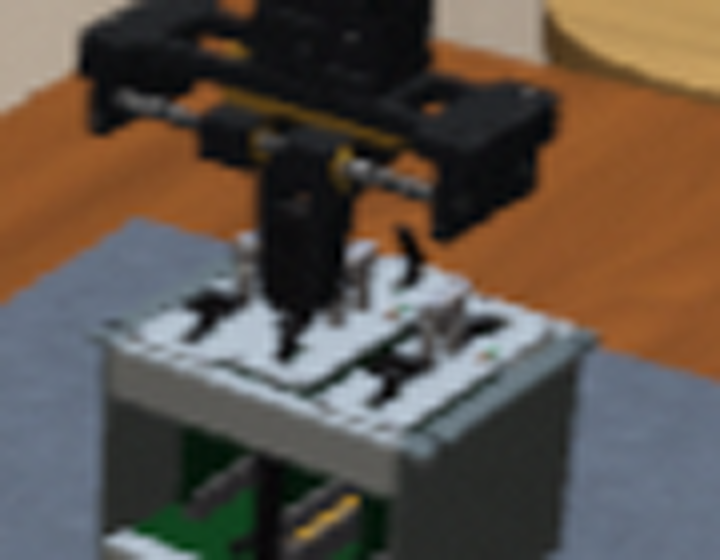

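Emit:
carry_out(
  commands=[
    [-0.001,0,0.0012,0,0,0],
    [-0.002,0,0.0024,0,0,0],
    [-0.002,0,0.0024,0,0,0],
  ],
)

```text
clock: 25.55
tool_pos: [0.5568, -0.1424, 0.1024]
eef_rot: [0.734, 0.679, -0.0, 0.0]
contact_force: [-0.4, -0.3, 2.2]
opening: 0.003
```

Emit:
carry_out(
  commands=[
    [-0.001,0,0.0015,0,0,0],
    [-0.002,0,0.003,0,0,0],
    [-0.002,0,0.003,0,0,0],
  ],
)

```text
clock: 25.85
tool_pos: [0.5568, -0.1443, 0.0997]
eef_rot: [0.734, 0.679, 0.0, 0.0]
contact_force: [-0.8, -0.5, 5.5]
opening: 0.007
```

```bash
python3 lev.py
```

```text
t 25.85 p [ 0.5568 -0.1443  0.0997] yaw 85.58 z [ 0. -0. -1.] F [-0.83 -0.49  5.48] open 0.007
slot x 0.2 y 33.9  tip above mouth 22.2 mm
```

Emit:
carry_out(
  commands=[
    [-0.001,0,0.0015,0,0,0],
    [-0.002,0,0.003,0,0,0],
    [-0.002,0,0.003,0,0,0],
  ],
)

```text
clock: 26.15
tool_pos: [0.5569, -0.1458, 0.0971]
eef_rot: [0.734, 0.679, 0.0, 0.0]
contact_force: [-1.0, 1.3, 7.4]
opening: 0.006
```

Emit:
carry_out(
  commands=[
    [-0.0005,0,0.001,0,0,0],
    [-0.001,0,0.002,0,0,0],
    [-0.001,0,0.002,0,0,0],
  ],
)

```text
clock: 26.45
tool_pos: [0.557, -0.1466, 0.0955]
eef_rot: [0.734, 0.68, 0.001, 0.0]
contact_force: [-2.1, 1.9, 10.6]
opening: 0.008
```

```bash
python3 -c "
from lev import *
where()
p=r.snapshot('side');cv2.imwrite('pics/side22.png',cv2.resize(p['img'][130:200,290:380],None,fx=8,fy=8,interpolation=2))"
```

```text
t 26.45 p [ 0.557  -0.1466  0.0955] yaw 85.62 z [ 0.002  0.    -1.   ] F [-2.13  1.95 10.58] open 0.008
slot x 0.6 y 31.6  tip above mouth 18.0 mm
```

View pics/side22.png

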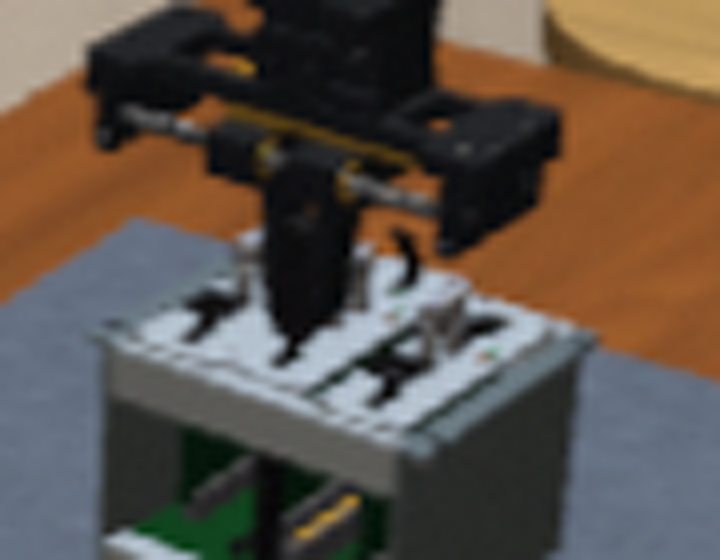

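Emit:
carry_out(
  commands=[
    [-0.0008,0,0.001,0,0,0],
    [-0.0015,0,0.002,0,0,0],
    [-0.0015,0,0.002,0,0,0],
  ],
)

```text
clock: 26.8
tool_pos: [0.5569, -0.1476, 0.0933]
eef_rot: [0.734, 0.68, 0.001, 0.0]
contact_force: [-0.9, 1.8, 8.3]
opening: 0.001
```

Emit:
carry_out(
  commands=[
    [-0.0005,0,0.001,0,0,0],
    [-0.001,0,0.002,0,0,0],
    [-0.001,0,0.002,0,0,0],
  ],
)

```text
clock: 27.1
tool_pos: [0.557, -0.1484, 0.0914]
eef_rot: [0.733, 0.68, 0.001, 0.0]
contact_force: [-1.5, 1.5, 8.4]
opening: 0.003
```

```bash
python3 lev.py
```

```text
t 27.1 p [ 0.557  -0.1484  0.0914] yaw 85.64 z [ 0.002  0.001 -1.   ] F [-1.5   1.51  8.36] open 0.003
slot x 0.7 y 29.8  tip above mouth 13.9 mm
```

Emit:
carry_out(
  commands=[
    [-0.0005,0,0.001,0,0,0],
    [-0.001,0,0.002,0,0,0],
    [-0.001,0,0.002,0,0,0],
  ],
)

```text
clock: 27.4
tool_pos: [0.5569, -0.1492, 0.0894]
eef_rot: [0.733, 0.68, 0.001, 0.0]
contact_force: [-1.1, 2.2, 8.5]
opening: 0.006
```

Emit:
carry_out(
  commands=[
    [-0.0005,0,0.001,0,0,0],
    [-0.0008,0,0.0015,0,0,0],
    [-0.0008,0,0.0015,0,0,0],
  ],
)

```text
clock: 27.7
tool_pos: [0.5569, -0.1493, 0.0881]
eef_rot: [0.733, 0.68, 0.001, -0.0]
contact_force: [-2.3, 3.8, 9.7]
opening: 0.003
```

Emit:
carry_out(
  commands=[
    [0,0,0.0007,0,0,0],
    [0,0,0.0007,0,0,0],
  ],
)

```text
clock: 27.9
tool_pos: [0.557, -0.1493, 0.0879]
eef_rot: [0.733, 0.68, 0.001, 0.0]
contact_force: [-2.9, 2.9, 14.4]
opening: 0.007
```

```bash
python3 lev.py
```

```text
t 27.9 p [ 0.557  -0.1493  0.0879] yaw 85.67 z [ 0.002  0.002 -1.   ] F [-2.87  2.86 14.38] open 0.007
slot x 0.8 y 28.8  tip above mouth 10.4 mm
```

Emit:
carry_out(
  commands=[
    [0,0,0.0005,0,0,0],
    [0,0,0.0005,0,0,0],
    [0,0,0.0005,0,0,0],
  ],
)

```text
clock: 28.2
tool_pos: [0.557, -0.1494, 0.0878]
eef_rot: [0.733, 0.68, 0.001, 0.0]
contact_force: [-4.2, 2.7, 16.7]
opening: 0.007
```

```bash
python3 -c "
from lev import *
where()
p=r.snapshot('side');cv2.imwrite('pics/side23.png',cv2.resize(p['img'][130:200,290:380],None,fx=8,fy=8,interpolation=2))"
```

```text
t 28.2 p [ 0.557  -0.1494  0.0878] yaw 85.68 z [ 0.003  0.001 -1.   ] F [-4.23  2.7  16.7 ] open 0.007
slot x 0.8 y 28.8  tip above mouth 10.3 mm
```

View pics/side23.png

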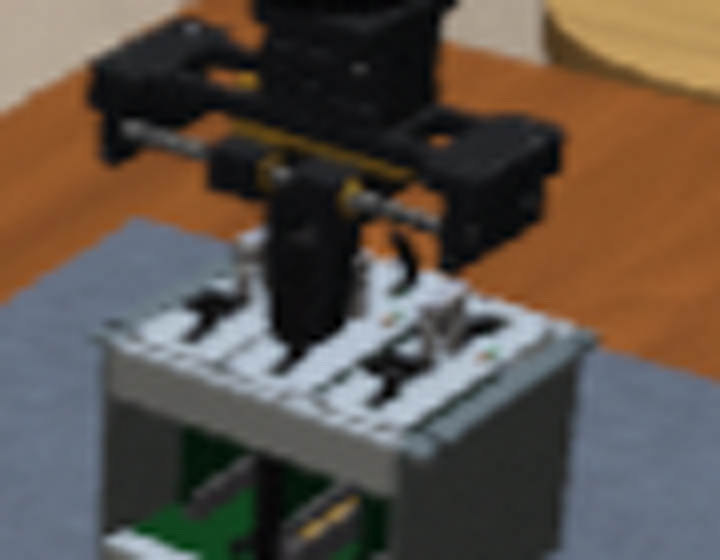

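Emit:
carry_out(
  commands=[
    [0,0,-0.015,0,0,0],
    [0,0,-0.05,0,0,0],
    [-0.03,0,-0.055,0,0,0],
    [-0.06,0,-0.055,0,0,0],
    [-0.088,0,-0.055,0,0,0],
    [-0.088,0,-0.055,0,0,0],
    [-0.088,0,-0.055,0,0,0],
  ],
)

```text
clock: 28.95
tool_pos: [0.549, -0.2395, 0.1406]
eef_rot: [0.734, 0.679, 0.0, -0.0]
contact_force: [-0.1, 0.8, 0.0]
opening: 0.002
```

```bash
python3 -c "
from lev import *
where()
p=r.snapshot('side');cv2.imwrite('pics/side24.png',cv2.resize(p['img'][120:200,290:390],None,fx=8,fy=8,interpolation=2))
p=r.snapshot('top');cv2.imwrite('pics/top24.png',cv2.resize(p['img'][165:235,365:445],None,fx=8,fy=8,interpolation=2))"
```

```text
t 28.95 p [ 0.549  -0.2395  0.1406] yaw 85.5 z [-0.  0. -1.] F [-0.12  0.79  0.01] open 0.002
slot x -0.3 y -61.7  tip above mouth 63.1 mm
```

View pics/side24.png

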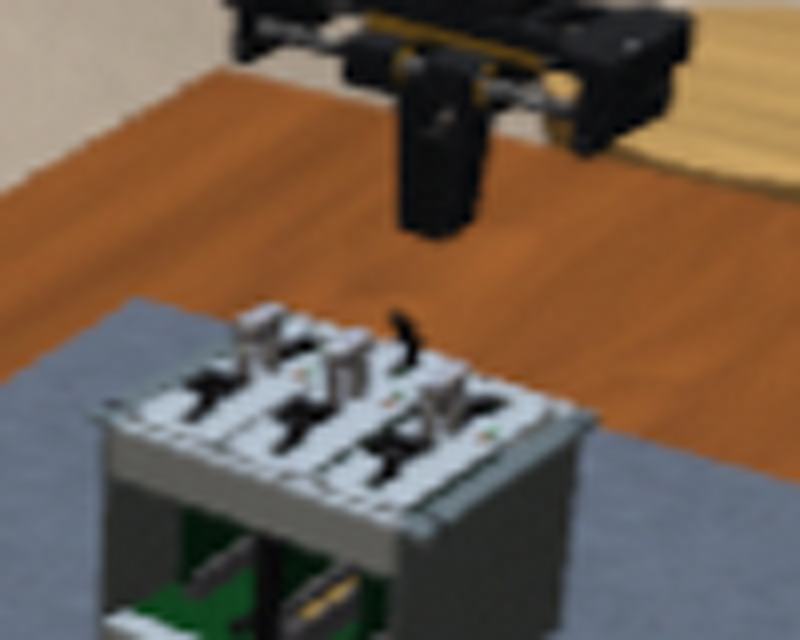

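View pics/top24.png

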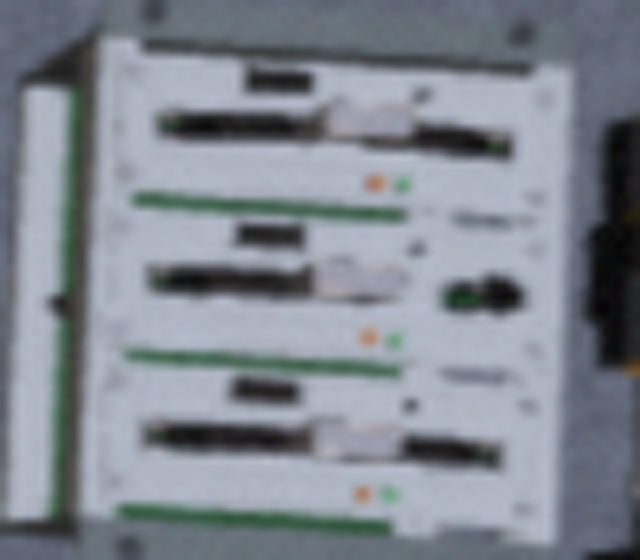

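Emit:
carry_out(
  commands=[
    [0,0,0.015,0,0,0],
    [0,0,0.029,0,0,0],
    [0.003,0,0.029,0,0,0],
    [0.006,0,0.029,0,0,0],
    [0.006,0,0.029,0,0,0],
  ],
)

```text
clock: 29.55
tool_pos: [0.5502, -0.232, 0.1118]
eef_rot: [0.733, 0.68, 0.0, -0.0]
contact_force: [0.6, -0.0, 0.2]
opening: 0.007
```

```bash
python3 -c "
from lev import *
where()
p=r.snapshot('side');cv2.imwrite('pics/side25.png',cv2.resize(p['img'][120:200,290:390],None,fx=8,fy=8,interpolation=2))"
```

```text
t 29.55 p [ 0.5502 -0.232   0.1118] yaw 85.68 z [ 0.     0.001 -1.   ] F [ 0.63 -0.01  0.22] open 0.007
slot x 0.3 y -54.1  tip above mouth 34.3 mm
```

View pics/side25.png

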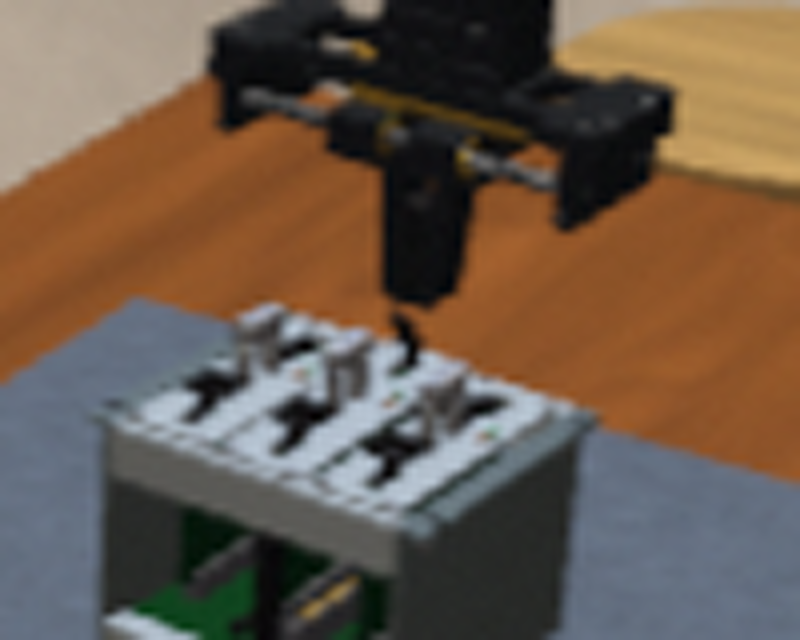

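```bash
python3 -c "
from lev import *
p=r.snapshot('side')
a=np.radians(yaw);yd=np.array([np.cos(a),np.sin(a)]);xd=np.array([np.sin(a),-np.cos(a)])
P=lambda x,y,z:((pix(p,np.r_[O+xd*x/1e3+yd*y/1e3,.108+z/1e3])-[290,120])*8+4).round(0)
print('lever tip pt',P(0,-42.4,36.1),'lever pin',P(0,-48,0.5),'handle top',P(0,0,38))
print('finger bottom corners',[P(sx,y,34.3) for sx in(-10,10) for y in(-63,-45)])
"
```

```text
lever tip pt [400. 306.] lever pin [401. 377.] handle top [346. 334.]
finger bottom corners [array([446., 300.]), array([423., 314.]), array([406., 288.]), array([383., 302.])]
```

Emit:
carry_out(
  commands=[
    [0.004,0,0.001,0,0,0],
    [0.0075,0,0.0013,0,0,0],
    [0.0105,0,0.0022,0,0,0],
    [0.0135,0,0.0035,0,0,0],
    [0.0135,0,0.0035,0,0,0],
  ],
)

```text
clock: 30.15
tool_pos: [0.5509, -0.219, 0.1082]
eef_rot: [0.733, 0.68, 0.0, -0.0]
contact_force: [-0.1, 0.1, 0.3]
opening: 0.002
```

```bash
python3 -c "
from lev import *
where()
p=r.snapshot('side');cv2.imwrite('pics/side26.png',cv2.resize(p['img'][120:200,290:390],None,fx=8,fy=8,interpolation=2))
p=r.snapshot('top');cv2.imwrite('pics/top26.png',cv2.resize(p['img'][165:235,365:445],None,fx=8,fy=8,interpolation=2))"
```

```text
t 30.15 p [ 0.5509 -0.219   0.1082] yaw 85.65 z [ 0.  0. -1.] F [-0.06  0.1   0.33] open 0.002
slot x 0.0 y -41.1  tip above mouth 30.7 mm
```

View pics/side26.png

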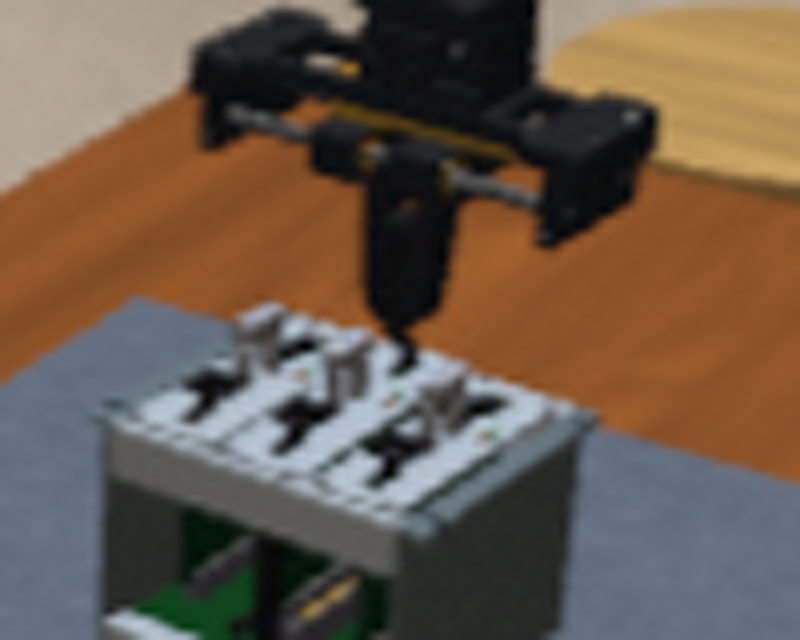

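View pics/top26.png

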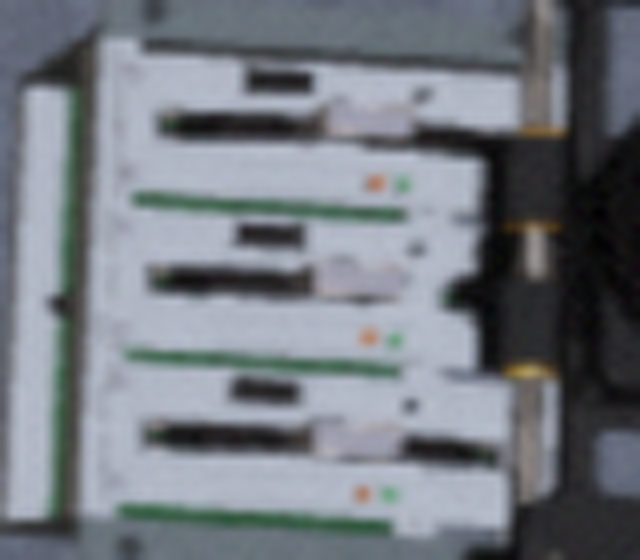

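Emit:
carry_out(
  commands=[
    [0.003,0,0.001,0,0,0],
    [0.0055,0,0.0025,0,0,0],
    [0.007,0,0.0035,0,0,0],
    [0.007,0,0.0035,0,0,0],
  ],
)

```text
clock: 30.65
tool_pos: [0.5513, -0.2123, 0.1045]
eef_rot: [0.734, 0.68, -0.0, -0.0]
contact_force: [-0.4, -0.5, -0.3]
opening: 0.004
```

```bash
python3 -c "
from lev import *
where()
p=r.snapshot('side');cv2.imwrite('pics/side27.png',cv2.resize(p['img'][120:200,290:390],None,fx=8,fy=8,interpolation=2))
p=r.snapshot('top');cv2.imwrite('pics/top27.png',cv2.resize(p['img'][165:235,365:445],None,fx=8,fy=8,interpolation=2))"
```

```text
t 30.65 p [ 0.5513 -0.2123  0.1045] yaw 85.62 z [-0.  0. -1.] F [-0.36 -0.49 -0.35] open 0.004
slot x -0.1 y -34.4  tip above mouth 27.0 mm
```

View pics/side27.png

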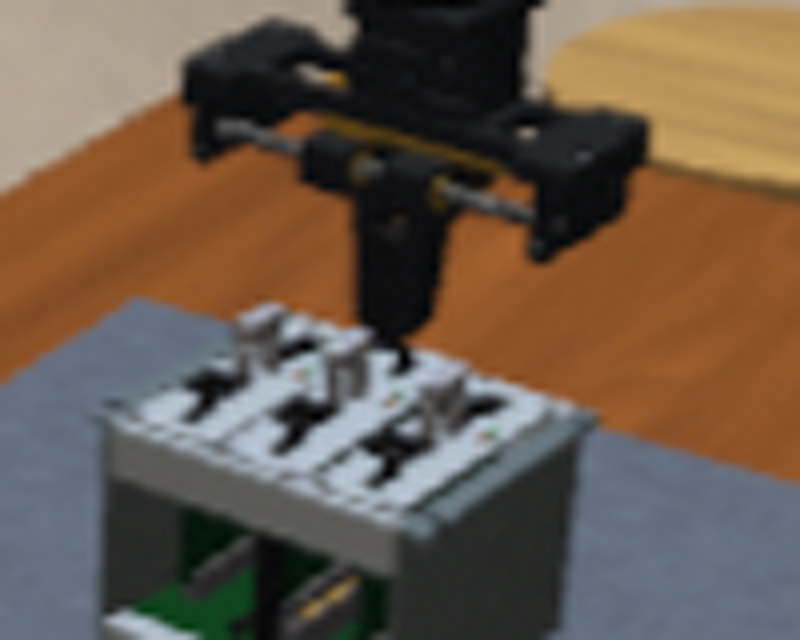

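View pics/top27.png

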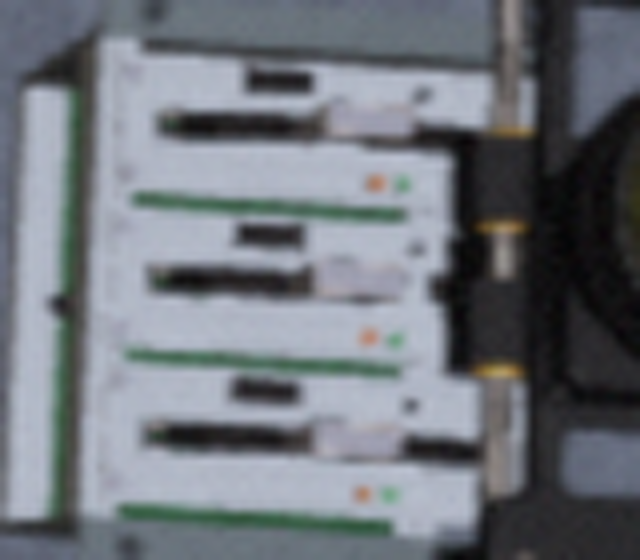

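Emit:
carry_out(
  commands=[
    [0.0012,0,0.0012,0,0,0],
    [0.0022,0,0.0025,0,0,0],
    [0.0022,0,0.0025,0,0,0],
  ],
)

```text
clock: 31.05
tool_pos: [0.5516, -0.2102, 0.1021]
eef_rot: [0.734, 0.68, 0.0, -0.0]
contact_force: [0.1, 0.9, -0.2]
opening: 0.007
```

Emit:
carry_out(
  commands=[
    [0.001,0,0.0015,0,0,0],
    [0.002,0,0.003,0,0,0],
    [0.002,0,0.003,0,0,0],
  ],
)

```text
clock: 31.35
tool_pos: [0.5517, -0.2082, 0.099]
eef_rot: [0.734, 0.68, 0.0, -0.0]
contact_force: [0.3, -0.0, -0.4]
opening: 0.004
```

Emit:
carry_out(
  commands=[
    [0.001,0,0.001,0,0,0],
    [0.0015,0,0.002,0,0,0],
    [0.0015,0,0.002,0,0,0],
  ],
)

```text
clock: 31.65
tool_pos: [0.5518, -0.2072, 0.0973]
eef_rot: [0.734, 0.679, -0.0, 0.0]
contact_force: [-0.4, 0.2, 1.6]
opening: 0.01
```

```bash
python3 lev.py
```

```text
t 31.65 p [ 0.5518 -0.2072  0.0973] yaw 85.59 z [ 0. -0. -1.] F [-0.4   0.17  1.55] open 0.01
slot x 0.0 y -29.3  tip above mouth 19.8 mm
```

Emit:
carry_out(
  commands=[
    [0.0008,0,0.001,0,0,0],
    [0.0015,0,0.002,0,0,0],
    [0.0015,0,0.002,0,0,0],
  ],
)

```text
clock: 31.95
tool_pos: [0.5519, -0.2063, 0.0953]
eef_rot: [0.734, 0.679, -0.0, 0.0]
contact_force: [-0.0, -2.0, 3.9]
opening: 0.004
```

Emit:
carry_out(
  commands=[
    [0.0005,0,0.001,0,0,0],
    [0.001,0,0.002,0,0,0],
    [0.001,0,0.002,0,0,0],
  ],
)

```text
clock: 32.25
tool_pos: [0.552, -0.2055, 0.0933]
eef_rot: [0.734, 0.679, -0.0, 0.001]
contact_force: [-0.8, -3.1, 5.1]
opening: 0.006
```

```bash
python3 -c "
from lev import *
where()
p=r.snapshot('side');cv2.imwrite('pics/side28.png',cv2.resize(p['img'][120:200,290:390],None,fx=8,fy=8,interpolation=2))
p=r.snapshot('top');cv2.imwrite('pics/top28.png',cv2.resize(p['img'][165:235,365:445],None,fx=8,fy=8,interpolation=2))"
```

```text
t 32.25 p [ 0.552  -0.2055  0.0933] yaw 85.56 z [ 0.    -0.001 -1.   ] F [-0.75 -3.07  5.08] open 0.006
slot x 0.1 y -27.6  tip above mouth 15.8 mm
```

View pics/side28.png

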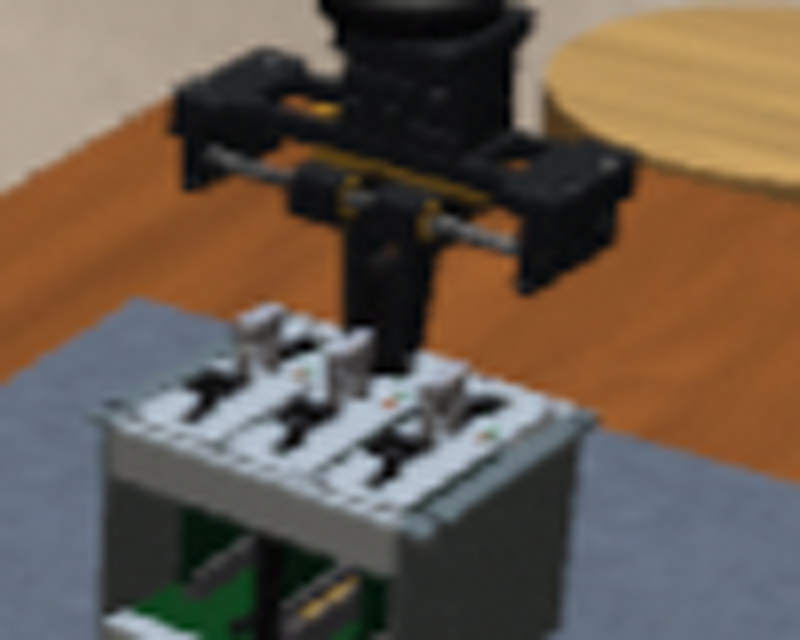

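View pics/top28.png

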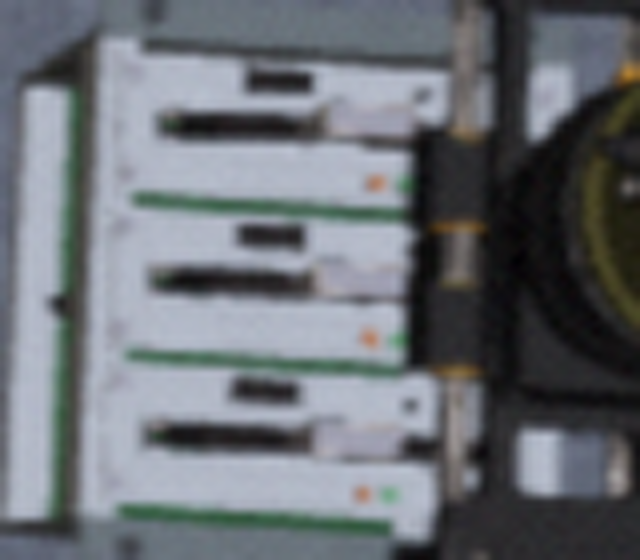

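Emit:
carry_out(
  commands=[
    [0.0003,0,0.001,0,0,0],
    [0.0005,0,0.002,0,0,0],
    [0.0005,0,0.002,0,0,0],
  ],
)

```text
clock: 32.65
tool_pos: [0.552, -0.2048, 0.0912]
eef_rot: [0.734, 0.679, -0.0, 0.0]
contact_force: [-1.1, -2.9, 3.8]
opening: 0.005
```

Emit:
carry_out(
  commands=[
    [0.0003,0,0.001,0,0,0],
    [0.0005,0,0.002,0,0,0],
    [0.0005,0,0.002,0,0,0],
  ],
)

```text
clock: 32.95
tool_pos: [0.552, -0.2043, 0.0892]
eef_rot: [0.734, 0.679, -0.0, 0.0]
contact_force: [-1.0, -2.0, 5.2]
opening: 0.005
```

```bash
python3 lev.py
```

```text
t 32.95 p [ 0.552  -0.2043  0.0892] yaw 85.56 z [-0.    -0.001 -1.   ] F [-0.99 -1.97  5.24] open 0.005
slot x 0.0 y -26.4  tip above mouth 11.7 mm
```

Emit:
carry_out(
  commands=[
    [0.0002,0,0.0008,0,0,0],
    [0.0003,0,0.0015,0,0,0],
    [0.0003,0,0.0015,0,0,0],
  ],
)

```text
clock: 33.25
tool_pos: [0.5521, -0.2039, 0.0878]
eef_rot: [0.734, 0.679, -0.0, 0.0]
contact_force: [-1.2, -2.7, 4.6]
opening: 0.006
```

Emit:
carry_out(
  commands=[
    [0,0,0.0007,0,0,0],
    [0,0,0.0007,0,0,0],
  ],
)

```text
clock: 33.45
tool_pos: [0.5521, -0.204, 0.0873]
eef_rot: [0.734, 0.679, -0.0, 0.001]
contact_force: [-1.6, -2.7, 6.5]
opening: 0.005
```

Emit:
carry_out(
  commands=[
    [0,0,0.0005,0,0,0],
    [0,0,0.0005,0,0,0],
  ],
)

```text
clock: 33.65
tool_pos: [0.5521, -0.204, 0.0872]
eef_rot: [0.734, 0.679, -0.0, 0.001]
contact_force: [-1.5, -2.4, 10.0]
opening: 0.003
```

```bash
python3 lev.py
```

```text
t 33.65 p [ 0.5521 -0.204   0.0872] yaw 85.56 z [ 0.    -0.002 -1.   ] F [-1.49 -2.39  9.98] open 0.003
slot x 0.1 y -26.1  tip above mouth 9.7 mm
```

Emit:
carry_out(
  commands=[
    [0,0,0.0005,0,0,0],
    [0,0,0.001,0,0,0],
    [0,0,0.001,0,0,0],
  ],
)

```text
clock: 33.95
tool_pos: [0.5523, -0.2041, 0.087]
eef_rot: [0.734, 0.679, -0.0, 0.001]
contact_force: [-3.0, -3.5, 16.0]
opening: 0.006
```

```bash
python3 lev.py
```

```text
t 33.95 p [ 0.5523 -0.2041  0.087 ] yaw 85.56 z [ 0.001 -0.002 -1.   ] F [-3.04 -3.46 15.97] open 0.006
slot x 0.3 y -26.2  tip above mouth 9.5 mm
```

Emit:
carry_out(
  commands=[
    [0,0,-0.015,0,0,0],
    [0,0,-0.05,0,0,0],
    [0.025,0,-0.053,0,0,0],
    [0.0555,0,-0.053,0,0,0],
    [0.0555,0,-0.053,0,0,0],
    [0.0555,0,-0.053,0,0,0],
  ],
)

```text
clock: 34.55
tool_pos: [0.5562, -0.1468, 0.1385]
eef_rot: [0.733, 0.68, 0.0, -0.0]
contact_force: [0.6, 0.0, -0.0]
opening: 0.005
```

```bash
python3 -c "
from lev import *
where()
p=r.snapshot('side');cv2.imwrite('pics/side29.png',cv2.resize(p['img'][120:200,290:390],None,fx=8,fy=8,interpolation=2))"
```

```text
t 34.55 p [ 0.5562 -0.1468  0.1385] yaw 85.73 z [-0.001  0.001 -1.   ] F [ 0.58  0.03 -0.04] open 0.005
slot x -0.2 y 31.3  tip above mouth 61.0 mm
```

View pics/side29.png

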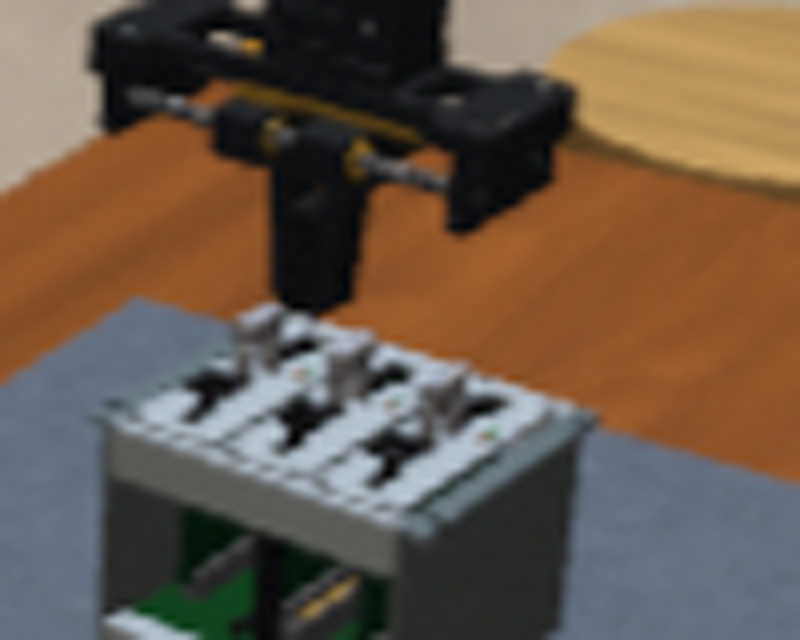

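Emit:
carry_out(
  commands=[
    [-0.0015,0,0.02,0,0,0],
    [-0.0015,0,0.04,0,0,0],
    [-0.0015,0,0.045,0,0,0],
    [-0.0015,0,0.045,0,0,0],
  ],
)

```text
clock: 35.0
tool_pos: [0.5554, -0.1503, 0.0926]
eef_rot: [0.734, 0.679, -0.001, -0.001]
contact_force: [-0.6, 0.3, 1.0]
opening: 0.001
```

Emit:
carry_out(
  commands=[
    [0,0,0.001,0,0,0],
    [0,0,0.002,0,0,0],
    [0,0,0.003,0,0,0],
    [0,0,0.003,0,0,0],
  ],
)

```text
clock: 35.4
tool_pos: [0.5563, -0.1496, 0.0908]
eef_rot: [0.734, 0.679, 0.0, 0.0]
contact_force: [0.4, -1.0, -0.4]
opening: 0.006
```

Emit:
carry_out(
  commands=[
    [0,0,0.001,0,0,0],
    [0,0,0.0015,0,0,0],
    [0,0,0.0015,0,0,0],
  ],
)

```text
clock: 35.7
tool_pos: [0.5561, -0.1495, 0.0889]
eef_rot: [0.734, 0.679, -0.0, -0.0]
contact_force: [0.8, 0.4, 0.6]
opening: 0.005
```

```bash
python3 lev.py
```

```text
t 35.7 p [ 0.5561 -0.1495  0.0889] yaw 85.59 z [-0. -0. -1.] F [0.76 0.41 0.6 ] open 0.005
slot x -0.0 y 28.6  tip above mouth 11.4 mm
```

Emit:
carry_out(
  commands=[
    [0,0,0.0007,0,0,0],
    [0,0,0.0007,0,0,0],
  ],
)

```text
clock: 35.9
tool_pos: [0.5561, -0.1495, 0.0881]
eef_rot: [0.734, 0.679, -0.0, -0.0]
contact_force: [0.6, -0.1, 0.5]
opening: 0.006
```

Emit:
carry_out(
  commands=[
    [0,0,0.0007,0,0,0],
    [0,0,0.0007,0,0,0],
  ],
)

```text
clock: 36.1
tool_pos: [0.5562, -0.1494, 0.0875]
eef_rot: [0.734, 0.679, -0.0, 0.0]
contact_force: [0.3, 0.1, 0.1]
opening: 0.009
```

Emit:
carry_out(
  commands=[
    [0,0,0.0007,0,0,0],
    [0,0,0.0007,0,0,0],
  ],
)

```text
clock: 36.3
tool_pos: [0.5563, -0.1495, 0.0872]
eef_rot: [0.734, 0.679, 0.0, 0.0]
contact_force: [-0.4, 0.1, 3.4]
opening: 0.004
```

Emit:
carry_out(
  commands=[
    [0,0,0.0006,0,0,0],
    [0,0,0.0006,0,0,0],
  ],
)

```text
clock: 36.5
tool_pos: [0.5564, -0.1495, 0.087]
eef_rot: [0.734, 0.679, -0.0, 0.0]
contact_force: [-2.7, -0.4, 8.7]
opening: 0.001
```

Emit:
carry_out(
  commands=[
    [0,0,0.0006,0,0,0],
    [0,0,0.0006,0,0,0],
  ],
)

```text
clock: 36.7
tool_pos: [0.5564, -0.1495, 0.087]
eef_rot: [0.734, 0.679, -0.0, 0.001]
contact_force: [-2.2, -0.8, 11.7]
opening: 0.0
```

Emit:
carry_out(
  commands=[
    [0,0,0.0004,0,0,0],
    [0,0,0.0004,0,0,0],
    [0,0,0.0004,0,0,0],
  ],
)

```text
clock: 37.0
tool_pos: [0.5565, -0.1495, 0.0869]
eef_rot: [0.734, 0.679, -0.0, 0.001]
contact_force: [-3.4, -0.5, 14.9]
opening: 0.005
```

Emit:
carry_out(
  commands=[
    [0,0,-0.015,0,0,0],
    [0,0,-0.05,0,0,0],
    [-0.025,0,-0.053,0,0,0],
    [-0.055,0,-0.053,0,0,0],
    [-0.055,0,-0.053,0,0,0],
    [-0.055,0,-0.03,0,0,0],
    [-0.055,0,-0.01,0,0,0],
    [-0.055,0,-0.006,0,0,0],
    [-0.055,0,-0.006,0,0,0],
  ],
)

```text
clock: 37.9
tool_pos: [0.5517, -0.2036, 0.091]
eef_rot: [0.734, 0.68, -0.0, -0.001]
contact_force: [-0.1, -0.3, 0.1]
opening: 0.007
```

```bash
python3 lev.py
```

```text
t 37.9 p [ 0.5517 -0.2036  0.091 ] yaw 85.62 z [-0.001  0.001 -1.   ] F [-0.05 -0.26  0.09] open 0.007
slot x -0.4 y -25.7  tip above mouth 13.5 mm
```

Emit:
carry_out(
  commands=[
    [0,0,0.001,0,0,0],
    [0,0,0.002,0,0,0],
    [0,0,0.003,0,0,0],
    [0,0,0.003,0,0,0],
  ],
)

```text
clock: 38.3
tool_pos: [0.5521, -0.2044, 0.0886]
eef_rot: [0.734, 0.679, 0.0, 0.0]
contact_force: [-0.4, -0.3, 1.0]
opening: 0.005
```

Emit:
carry_out(
  commands=[
    [0,0,0.0007,0,0,0],
    [0,0,0.0007,0,0,0],
  ],
)

```text
clock: 38.5
tool_pos: [0.5521, -0.2043, 0.0877]
eef_rot: [0.734, 0.679, 0.0, 0.0]
contact_force: [0.3, -0.5, -0.1]
opening: 0.006
```

Emit:
carry_out(
  commands=[
    [0,0,0.0007,0,0,0],
    [0,0,0.0007,0,0,0],
  ],
)

```text
clock: 38.7
tool_pos: [0.5522, -0.2042, 0.0873]
eef_rot: [0.734, 0.679, 0.0, 0.0]
contact_force: [-0.2, -0.5, 4.5]
opening: 0.004
```

Emit:
carry_out(
  commands=[
    [0,0,0.0007,0,0,0],
    [0,0,0.0007,0,0,0],
  ],
)

```text
clock: 38.9
tool_pos: [0.5523, -0.2042, 0.0872]
eef_rot: [0.734, 0.679, 0.0, 0.001]
contact_force: [-1.9, 0.3, 8.3]
opening: 0.004
```

Lever b meets the same hard stop at 0.0872, so it did not rock back. One last firm touch, then I retreat and check.

Emit:
carry_out(
  commands=[
    [0,0,0.0007,0,0,0],
    [0,0,0.001,0,0,0],
    [0,0,0.001,0,0,0],
  ],
)

```text
clock: 39.2
tool_pos: [0.5528, -0.2043, 0.087]
eef_rot: [0.734, 0.679, 0.0, 0.001]
contact_force: [-2.6, -0.2, 13.6]
opening: 0.003
```

Emit:
carry_out(
  commands=[
    [0,0,-0.015,0,0,0],
    [0,0,-0.05,0,0,0],
    [0,0,-0.1,0,0,0],
    [0,0,-0.12,0,0,0],
    [-0.04,0,-0.12,0,0,0],
    [-0.08,0,-0.12,0,0,0],
    [-0.12,0,-0.12,0,0,0],
    [-0.12,0,-0.12,0,0,0],
    [-0.12,0,-0.12,0,0,0],
  ],
)

```text
clock: 40.1
tool_pos: [0.5422, -0.3247, 0.205]
eef_rot: [0.735, 0.679, 0.0, -0.0]
contact_force: [0.3, 1.6, -0.4]
opening: 0.006
```

```bash
python3 - <<'E'
from lev import *
where()
p=r.snapshot('side');cv2.imwrite('pics/side30.png',cv2.resize(p['img'][130:200,290:370],None,fx=9,fy=8,interpolation=2))
for l in('card_handle','lever_a_tip','lever_b_tip','fitted_a','card'):
  print(l,[(np.round(d['xyz'],4).tolist(),round(d['p'],2)) for d in r.spot_point(p,l) if d['xyz'][1]<0])
q=r.snapshot('top');cv2.imwrite('pics/top30.png',cv2.resize(q['img'][165:235,365:445],None,fx=8,fy=8,interpolation=2))
for l in('card_handle','lever_a_tip','lever_b_tip','glue','screwdriver','pyramid1'):
  print(l,[(np.round(d['xyz'],4).tolist(),round(d['p'],2)) for d in r.spot_point(q,l) if d['xyz'][1]<.1 or l[0] in'p'])
E
```

```text
t 40.1 p [ 0.5422 -0.3247  0.205 ] yaw 85.46 z [-0.     0.001 -1.   ] F [ 0.28  1.57 -0.4 ] open 0.006
slot x -0.6 y -147.1  tip above mouth 127.5 mm
card_handle [([0.5547, -0.1751, 0.1308], 0.7)]
lever_a_tip [([0.5523, -0.1649, 0.1171], 0.6)]
lever_b_tip []
fitted_a [([0.5954, -0.1806, 0.1079], 0.78), ([0.5094, -0.1725, 0.1083], 0.74)]
card [([0.5528, -0.1632, 0.1175], 0.63), ([0.553, -0.178, 0.109], 0.61), ([0.5958, -0.1821, 0.1084], 0.33)]
card_handle [([0.4371, 0.0093, -0.0006], 0.53)]
lever_a_tip [([0.5529, -0.1659, 0.1178], 0.63)]
lever_b_tip [([0.5541, -0.1903, 0.1163], 0.44), ([0.3441, -0.2166, -0.0039], 0.36)]
glue [([0.4344, 0.0089, 0.0038], 0.89)]
screwdriver [([0.7402, 0.0616, 0.0021], 0.69)]
pyramid1 [([0.3421, -0.2199, -0.0015], 0.73), ([0.3345, 0.2235, -0.0017], 0.63)]
```

View pics/side30.png

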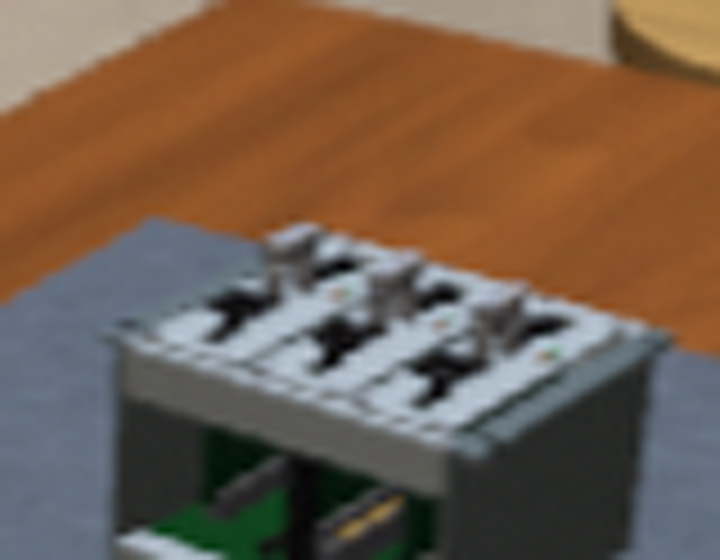

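View pics/top30.png

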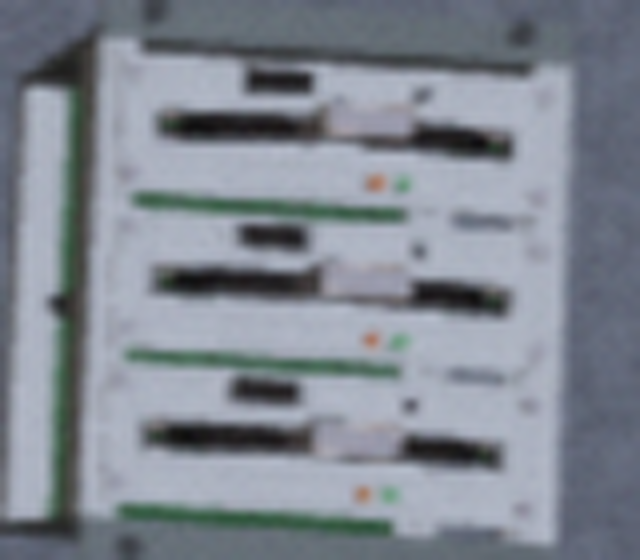

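```bash
python3 -c "
from plant import r
print(r.finish_job())"
```

```text
the job is handed in; nothing more can be done
None
```

The spare card is in the empty middle place of the rack with both levers closed and the gripper clear. I handed the job in at about 40 s; no verdict is reported.

**What I did**
- **Lowering:** I took the silver card out of the wooden block by its handle and lowered it through both guides until it rested on the connector. It stopped at the expected height with the levers still open. The total push was about 13 N, guide friction included, so the connector took less than that.
- **Closing the levers:** I let go of the card and swung lever a flat, then lever b, in small steps. I then pressed a and b again. The largest wrist reading on a lever was about 17 N.

**Last checks**
- **Levers:** Both levers met hard stops at about the same height (reported tool z about 0.087 m). They look just like those of the two fitted cards in both pictures.
- **Alignment:** The card sits about 1.4 mm towards its -y end compared with its neighbours, inside the 4 mm limit.
- **Bystanders:** The glue bottle, screwdriver and both pyramids are where they were, within a few millimetres of detection error.

**What disagreed**
- **Tool height:** The reported tool height was off: the true fingertips were about 30 mm higher than stated. My first grasp therefore closed in empty air. I measured the offset by touching the bench (23 N) and corrected for it. There also seemed to be about 3 mm of error along y.
- **Guide friction:** I felt only about 3 to 4 N in the guides before contact, less than the stated 5 to 9 N.
- **Handle height:** The side-camera network put the handle at 0.131 m instead of the expected 0.136 m when home, about at its 4 mm accuracy. In the last top picture it did not find the handle at all.

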